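# Load the preheating tray under the water font

### The job

Get the tasting cups ready for preheating: swing the water spout clear to either side of the drip tray, take the steel milk jug off the tray and stand it upright wholly on the small square bar mat, then stand every plain white handleless cup from the drying mat upright on the tray's grille, and when all are loaded swing the spout back so that its outlet is over the mouth of one of the cups, and let go. The cups are eggshell-thin porcelain: hold them as lightly as you can, never squeezing one with more than 40 N a finger, and set each down softly, never letting one drop or pressing it down hard. Leave the other things on the counter where they are, and check at the end that everything still stands where it should.

Things in the scene. Friction and masses are not known exactly. Their poses are not given: they have to be found in the camera images.
- station: water font, fixed: steel drip tray, spans +-105 in its x and +-130 in its y; flat slotted grille, top 24 above the counter, inside a rim 4 wide that rises 4 above the grille. Origin: centre of the tray's underside, at counter height. Its +x points away from the robot, to the column (40 thick, about 230 tall) that stands behind the tray at 155 along +x
- spout_hinge (a point): point on the column's upright axis at the height of the spout's tube, 205 above the counter; the spout swings level about it
- spout (a joint): swing of the spout (rad): 0 points over the tray along the station's -x; growing values turn it anticlockwise seen from above (outlet to the station's -y); stops at +-1.7; beyond +-0.9 the outlet is clear of the tray. Moves lightly (1.5 N at the sleeve), stays where left. Level steel tube 16 thick, 205 above the counter, 190 long from the axis, then turned down to the outlet
- spout_sleeve (a point): middle of the black insulating grip sleeve on the spout's level tube: 22 thick, 60 long along the tube, 115 from the axis, 205 above the counter; free all round, can be pinched from above
- spout_outlet (a point): the spout's outlet: centre of the lower end of a nozzle 20 thick that points down, 190 from the axis, 137 above the counter (38 above the rims of cups standing on the grille)
- jug: small steel milk jug standing on the tray, round, 64 wide with straight sides up to 70, slightly narrower to its rim at 95; a bar handle on its own +y side reaches out to 67 from the centre, its pouring lip is on -y (reaches 43 out). About 280 g, not fragile. Origin: centre of the underside, z up
- bar_mat: black studded rubber bar mat, 160 square, 8 thick, fixed to the counter on one side of the tray (left or right): the place for the jug. Origin: centre of the underside
- drying_mat: black rubber drying mat with grey ribs, 210 (x) by 230 (y), 5 thick, fixed to the counter on the other side of the tray, where the cups stand at the start. Origin: centre of the underside
- cup0: plain white handleless porcelain tasting cup, straight-sided and round, 58 wide, 75 tall, wall 4, about 120 g, eggshell-thin. Origin: centre of the underside, z up. May be absent (None)
- cup1: plain white handleless porcelain tasting cup, straight-sided and round, 58 wide, 75 tall, wall 4, about 120 g, eggshell-thin. Origin: centre of the underside, z up. May be absent (None)
- cup2: plain white handleless porcelain tasting cup, straight-sided and round, 58 wide, 75 tall, wall 4, about 120 g, eggshell-thin. Origin: centre of the underside, z up. May be absent (None)
- cup3: plain white handleless porcelain tasting cup, straight-sided and round, 58 wide, 75 tall, wall 4, about 120 g, eggshell-thin. Origin: centre of the underside, z up. May be absent (None)
- cup4: plain white handleless porcelain tasting cup, straight-sided and round, 58 wide, 75 tall, wall 4, about 120 g, eggshell-thin. Origin: centre of the underside, z up. May be absent (None)
- dosing_cup: not part of the job, leave where it is: dark steel dosing cup, 58 wide, 48 tall, stands among the porcelain cups on the drying mat (lower and of steel: not one of them). Origin: centre of the underside
- mug: not part of the job, leave where it is: blue mug, 80 wide, 92 tall, its handle reaches about 70 out from the middle. Origin: centre of the underside
- tamper: not part of the job, leave where it is: coffee tamper standing on its 58 steel foot, 90 tall, wooden handle. Origin: centre of the underside
- syrup: not part of the job, leave where it is: amber syrup bottle, 68 wide, 210 tall. Origin: centre of the underside
- sugar_jar: not part of the job, leave where it is: glass sugar jar with steel lid, 84 wide, 120 tall. Origin: centre of the underside
- brush: not part of the job, leave where it is: counter brush lying flat, 180 long. Origin: under its middle
- bean_tin: not part of the job, leave where it is: grey coffee tin, 90 wide, 130 tall. Origin: centre of the underside
There are look-alikes about, which are no part of the job. Leave any green look-alike of the cup0 alone.

How it is judged:
On the way, in this order (a step that is already met when the one before it is completed fails the run):
1. the spout is swung aside so that its outlet is clear of the drip tray (beyond 0.9 rad either way) ((value of joint spout above 0.9 rad or value of joint spout below -0.9 rad)), for 0.2 s.
2. the jug stands upright on the bar mat, let go, with the spout still clear ((value of joint spout above 0.9 rad or value of joint spout below -0.9 rad) and x of jug in the frame of bar_mat between -0.05 and 0.05 m and y of jug in the frame of bar_mat between -0.05 and 0.05 m and z of jug in the frame of bar_mat between 0.003 and 0.016 m and angle between jug's own z axis and vertical below 0.1 rad and contact force between the fingers and jug below 0.1 N), for 0.3 s.
3. every cup stands upright on the grille, let go, with the spout still clear ((value of joint spout above 0.9 rad or value of joint spout below -0.9 rad) and x of cup0 in the frame of station between -0.085 and 0.085 m and y of cup0 in the frame of station between -0.11 and 0.11 m and z of cup0 in the frame of station between 0.019 and 0.0275 m and angle between each of cup0, cup1, cup2, cup3, cup4's own z axis and vertical below 0.08 rad and x of cup1 in the frame of station between -0.085 and 0.085 m and y of cup1 in the frame of station between -0.11 and 0.11 m and z of cup1 in the frame of station between 0.019 and 0.0275 m and x of cup2 in the frame of station between -0.085 and 0.085 m and y of cup2 in the frame of station between -0.11 and 0.11 m and z of cup2 in the frame of station between 0.019 and 0.0275 m and x of cup3 in the frame of station between -0.085 and 0.085 m and y of cup3 in the frame of station between -0.11 and 0.11 m and z of cup3 in the frame of station between 0.019 and 0.0275 m and x of cup4 in the frame of station between -0.085 and 0.085 m and y of cup4 in the frame of station between -0.11 and 0.11 m and z of cup4 in the frame of station between 0.019 and 0.0275 m and contact force between the fingers and cup0 below 0.1 N and contact force between the fingers and cup1 below 0.1 N and contact force between the fingers and cup2 below 0.1 N and contact force between the fingers and cup3 below 0.1 N and contact force between the fingers and cup4 below 0.1 N), for 0.3 s.
At the end, for the whole second after the job is handed in: Every cup stands upright (within 0.08 rad) on the tray's grille, inside the rim; the jug stands upright on the bar mat with its centre within 50 mm of the mat's middle both ways; the spout's outlet is within 23 mm (horizontally) of the middle of one of the cups; all at rest and let go (x of jug in the frame of bar_mat between -0.05 and 0.05 m and y of jug in the frame of bar_mat between -0.05 and 0.05 m and z of jug in the frame of bar_mat between 0.003 and 0.016 m and angle between jug's own z axis and vertical below 0.1 rad and x of cup0 in the frame of station between -0.085 and 0.085 m and y of cup0 in the frame of station between -0.11 and 0.11 m and z of cup0 in the frame of station between 0.019 and 0.0275 m and angle between each of cup0, cup1, cup2, cup3, cup4's own z axis and vertical below 0.08 rad and x of cup1 in the frame of station between -0.085 and 0.085 m and y of cup1 in the frame of station between -0.11 and 0.11 m and z of cup1 in the frame of station between 0.019 and 0.0275 m and x of cup2 in the frame of station between -0.085 and 0.085 m and y of cup2 in the frame of station between -0.11 and 0.11 m and z of cup2 in the frame of station between 0.019 and 0.0275 m and x of cup3 in the frame of station between -0.085 and 0.085 m and y of cup3 in the frame of station between -0.11 and 0.11 m and z of cup3 in the frame of station between 0.019 and 0.0275 m and x of cup4 in the frame of station between -0.085 and 0.085 m and y of cup4 in the frame of station between -0.11 and 0.11 m and z of cup4 in the frame of station between 0.019 and 0.0275 m and (horizontal distance between spout_outlet and cup0 below 0.023 m or horizontal distance between spout_outlet and cup1 below 0.023 m or horizontal distance between spout_outlet and cup2 below 0.023 m or horizontal distance between spout_outlet and cup3 below 0.023 m or horizontal distance between spout_outlet and cup4 below 0.023 m) and linear speed of each of cup0, cup1, cup2, cup3, cup4, jug below 0.02 m/s and velocity of joint spout between -0.05 and 0.05 rad/s); the robot touches nothing.
It fails at once if a cup is squeezed too hard (over 40 N a finger) (contact force between the fingers and cup0 above 80 N or contact force between the fingers and cup1 above 80 N or contact force between the fingers and cup2 above 80 N or contact force between the fingers and cup3 above 80 N or contact force between the fingers and cup4 above 80 N).
It fails at once if a cup is pressed or banged down on the tray or the mat with over 40 N (contact force between any of cup0, cup1, cup2, cup3, cup4 and station above 40 N or contact force between any of cup0, cup1, cup2, cup3, cup4 and drying_mat above 40 N).
It fails at once if a cup is let go in the air and drops (falling free at over 0.45 m/s, more than 6 mm above the grille) ((linear speed of cup0 above 0.45 m/s and height (world z) of cup0 above 0.03 m and contact force between the fingers and cup0 below 0.1 N) or (linear speed of cup1 above 0.45 m/s and height (world z) of cup1 above 0.03 m and contact force between the fingers and cup1 below 0.1 N) or (linear speed of cup2 above 0.45 m/s and height (world z) of cup2 above 0.03 m and contact force between the fingers and cup2 below 0.1 N) or (linear speed of cup3 above 0.45 m/s and height (world z) of cup3 above 0.03 m and contact force between the fingers and cup3 below 0.1 N) or (linear speed of cup4 above 0.45 m/s and height (world z) of cup4 above 0.03 m and contact force between the fingers and cup4 below 0.1 N)).
It fails at once if one of the other things is moved more than 30 mm (distance of any of dosing_cup, mug, tamper, syrup, sugar_jar, brush, bean_tin from where it was at the start of the episode above 0.03 m).
Of cup0, cup1, cup2, cup3, cup4 only 3 to 5 are there at a start; the rules pass over those that are not, and their reading is None.
At some moment in a run one of cup0, cup1, cup2, cup3, cup4, jug may be knocked a few centimetres aside while the robot is not near it.
It also fails if it takes over 210 s, if anything falls off the work surface, if the arm or the gripper's body presses on something with over 40 N, if the wrist force passes 120 N, or if a joint passes its speed limit or range.

### The arm

A 7-joint arm with a two-finger parallel gripper is mounted at the origin on the work surface. World frame = base frame: x ahead of the robot, y to its left, z up, the work surface at z = 0. Lengths are in m, angles in rad, forces in N, time in s.
With the tool pointing down it reaches from about 0.4 to 0.85 m from the base axis. Payload 4.5 kg.
Tool frame: the origin (TCP) lies between the finger pads; the fingertips stand r.tip_reach ahead of it and the grasp point (between the pads) lies 3 mm ahead of it (r.tip_reach is the distance from the TCP to the fingertips, in m); z points along the fingers, y is the line along which they close (so a half turn about z gives the same grasp; the last joint's range is limited). The gripper opens to 88 mm and grips with 3 to 60 N. Pads are 18 mm wide; open, the fingers measure 123 mm over their backs; the gripper's body (75 mm by 187 mm) begins 45 mm behind the grasp point.
Start: joints at [-1.195, 0.689, -0.195, 1.565, 0.157, 0.902, -0.215], TCP at [0.209, 0.589, 0.261] pointing down, gripper open.
Joint ranges: [-3.01, 3.01], [-0.46, 2.08], [-1.47, 1.51], [0.13, 2.56], [-1, 4.14], [0.04, 2.09], [-2.66, 2.66]. Speed limits (rad/s): [2.57, 2.57, 3.14, 3.14, 3.14, 3.14, 3.14].

### API

Orientations are given as a unit quaternion [x, y, z, w].
In Python, from plant import r gives the robot as it stands.
- The arm moves only by the tool step_arm, never from a script. Its argument "motion" is a list of rows, each an object with "dp": the shift along the tool's x, y, z in mm, a list of three; "twist": the turn, a rotation vector about the tool's x, y, z in rad, a list of three; "hand": the opening, from -1 (shut) to 1 (fully open). In form: [{"dp": [dx, dy, dz], "twist": [rx, ry, rz], "hand": hand}, ...]. A call has 1 to 5 rows; each row is the pose to reach, as a shift and turn from the pose commanded when the call began, along the tool's axes at that moment; what a row does not reach only later rows make up. A row lasts 1/8 s, in which the tool goes at most 62.5 mm and 10.7 degrees, less where a joint would pass 70% of its speed; a pose out of reach is approached as far as the arm can. A call with a gripper value outside its range is refused whole. The fingers move at their own pace and stop on an object; "force" is the grip in N (left out, the last holds). Time passes only in rows, so rows that repeat a pose let the fingers close. It gives the time, the measured TCP pose, the force, the opening and the grip force at its end, in the units of the state.
- r.get_state(): the state, without advancing time (a new reading comes with each control period).
- r.snapshot(name): name is "scene" or "top"; returns a dict with "pixels" (384x512x3 uint8, red, green, blue), "depth" (384x512 float32, m along the optical axis (not along the pixel's ray), 0 where there is no reading), "fx", "fy", "cx", "cy" (pixels), "xyz" and "orientation" of the camera in the world. Camera axes: x right, y down, z forward; pixel columns grow to the right and rows downward; lengths in m; the calibration is good to about 2 mm. A picture is of the moment at which its call begins.
- r.finish_job(): hands the job in; it is judged then, once.
Trained networks look in the newest picture that a camera, given by its name, has taken for a name from the list of things; names that differ only in an ending like _2 or _b are one class to them, and where a whole thing is asked for, a point or a joint stands for the part that bears it (a point fixed in the world has none). Each returns a list of dicts, best first, with "score" (0 to 1); they miss things now and then, are a little off and sometimes report something else, mostly with a low value. They report only what shows in the picture. A call takes as long as a camera call. They do not tell look-alikes from the thing itself.
- r.search_frame(camera, thing): "at" ([x, y, z] in m, in the coordinates of the camera as it stood for that picture, good to about 4 mm: the middle of the surface that is visible of it).
The state is a dict: "clock": time; "q": joint angles; "qd": joint speeds; "joint_torque": joint torques, N m; "tool_pos": TCP position; "eef_rot": TCP orientation; "contact_force": force on the tool from outside, world axes, zero at the start; "moment": the same for the moment, N m; "opening": opening from 0.0 (shut) to 1.0 (fully open); "finger_force": force on a finger pad.
Only numpy, scipy, OpenCV 4.12 (cv2) and the standard library are available. Lean on these libraries where they do the work, as an engineer would, in place of code of your own. Each camera call takes 0.05 s, during which the arm holds its last target. There are 200 camera calls.

## Working session

There is one attempt and no reset: what is moved stays moved. The work goes in short steps, Python scripts to look and compute and a tool call to move; the robot and the scene stay as the last step left them, time stands still between calls to the robot, and variables do not carry over. Pictures are saved under pics/ and viewed, at most 14 in all, crops included, and the job is handed in when it is done.

Besides the shell and the picture viewer there is one more tool, called after "Call:" in YAML: its name, and indented under it one key for each argument. step_arm: Moves the arm, as the interface text tells. Its arguments: {"type":"object","properties":{"motion":{"type":"array"},"force":{"type":"number"}},"required":["motion"]}

```bash
ls; mkdir -p pics
cat > h.py <<'E'
import numpy as np, cv2
from scipy.spatial.transform import Rotation as R
from plant import r
def snap(c,fn=None):
    s=r.snapshot(c)
    if fn: cv2.imwrite('pics/'+fn,cv2.cvtColor(s['pixels'],cv2.COLOR_RGB2BGR))
    return s
def c2w(s,p): return R.from_quat(s['orientation']).apply(p)+np.array(s['xyz'])
def w2pix(s,p):
    c=R.from_quat(s['orientation']).inv().apply(np.array(p)-s['xyz']); return c[0]/c[2]*s['fx']+s['cx'],c[1]/c[2]*s['fy']+s['cy']
def cloud(s):
    v,u=np.mgrid[0:384,0:512]; d=s['depth']
    P=np.stack([(u-s['cx'])/s['fx']*d,(v-s['cy'])/s['fy']*d,d],-1)
    return c2w(s,P.reshape(-1,3)).reshape(384,512,3)
E
python3 - <<'E'
from h import *
names="station spout spout_sleeve spout_outlet jug bar_mat drying_mat cup0 dosing_cup mug tamper syrup sugar_jar brush bean_tin".split()
print(r.get_state(), r.tip_reach)
for c in ("top","scene"):
    s=snap(c,c+'0.png'); print(c,s['xyz'],s['orientation'])
    for n in names:
        for d in r.search_frame(c,n):
            w=c2w(s,d['at']); print(n,round(d['score'],2),w.round(3),np.round(w2pix(s,w)))
E
```

```text
pics
{'clock': 0.0, 'q': array([-1.19522103,  0.69000663, -0.19446464,  1.56634867,  0.15731615,
        0.90249507, -0.21507442]), 'qd': array([ 0.00054969,  0.00092589, -0.00163571,  0.00030467, -0.00260616,
        0.00052279,  0.0002168 ]), 'joint_torque': array([ 1.70608973e-04, -5.27569664e+01, -1.26656581e+00, -1.53426200e+01,
       -5.26098954e-02,  6.65092492e-03,  1.71397137e-04]), 'tool_pos': array([0.20934807, 0.58826324, 0.25989338]), 'eef_rot': array([ 1.70016414e-01,  9.85440788e-01, -9.31205124e-04, -7.10699251e-05]), 'contact_force': array([-0.25917964,  0.04521962, -1.11214052]), 'moment': array([-0.04699655,  0.00260161, -0.02503277]), 'finger_force': 0.0, 'opening': 1.0001313273545145} 0.022
top [0.4143716  0.0461374  1.50297176] [-0.70635674  0.70668845 -0.03524899  0.02022616]
station 0.69 [0.588 0.031 0.025] [247. 185.]
station 0.64 [0.651 0.056 0.214] [240. 162.]
station 0.46 [ 0.396 -0.319  0.015] [333. 233.]
spout 0.58 [0.654 0.055 0.211] [241. 161.]
spout_sleeve 0.77 [0.648 0.059 0.211] [239. 163.]
spout_outlet 0.76 [0.653 0.056 0.206] [240. 161.]
spout_ou
[... 1768 characters left out ...]
5  0.055] [145. 205.]
cup0 0.66 [ 0.289 -0.387  0.053] [162. 164.]
cup0 0.64 [ 0.409 -0.23   0.064] [195. 185.]
cup0 0.59 [ 0.421 -0.385  0.061] [152. 184.]
cup0 0.56 [ 0.298 -0.288  0.055] [187. 168.]
cup0 0.24 [0.605 0.521 0.104] [419. 236.]
dosing_cup 0.56 [ 0.408 -0.311  0.032] [174. 190.]
mug 0.97 [ 0.728 -0.335  0.058] [138. 246.]
mug 0.36 [0.688 0.053 0.214] [265. 211.]
tamper 0.82 [ 0.687 -0.242  0.028] [172. 246.]
syrup 0.89 [0.709 0.334 0.111] [359. 252.]
sugar_jar 0.84 [ 0.654 -0.456  0.096] [106. 217.]
brush 0.73 [0.71  0.334 0.108] [359. 253.]
brush 0.64 [ 0.351 -0.131  0.016] [225. 188.]
bean_tin 0.96 [0.605 0.522 0.101] [419. 236.]
bean_tin 0.72 [0.686 0.056 0.21 ] [267. 212.]
```

```bash
python3 -c "
import cv2
a=cv2.imread('pics/top0.png')[110:310,80:420]
cv2.imwrite('pics/top0c.png',cv2.resize(a,(800,470),interpolation=cv2.INTER_CUBIC))
a=cv2.imread('pics/scene0.png')[130:310,80:460]
cv2.imwrite('pics/scene0c.png',cv2.resize(a,(798,378),interpolation=cv2.INTER_CUBIC))"
```

```text
(no output)
```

View pics/top0c.png

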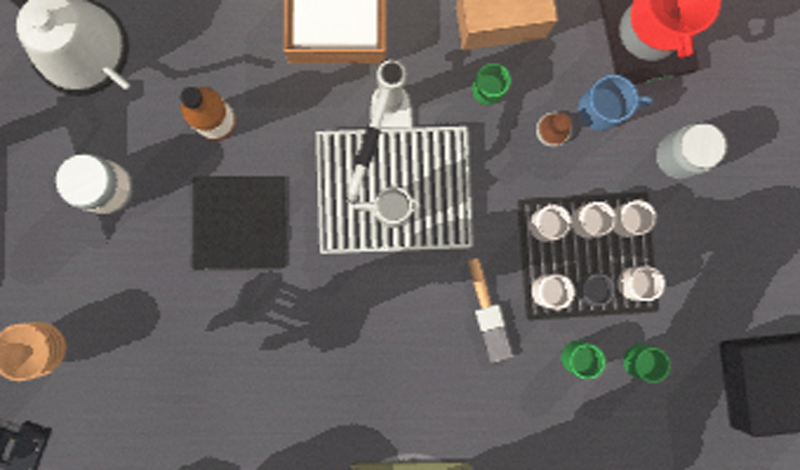

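View pics/scene0c.png

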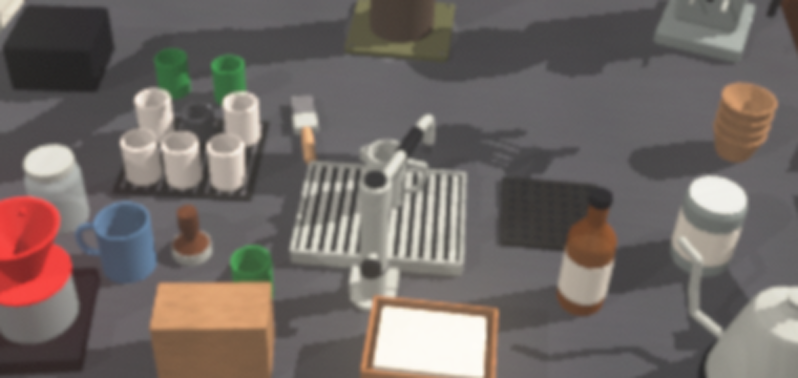

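Top crop: white cups on the mat at (550,222), (597,219), (637,217), (553,291) and (642,284). The dark dosing cup is at (598,290), and the green look-alikes at (491,83), (584,360) and (648,363) are to be left alone. The jug is at (393,205) with its handle to the left (+y). The spout points down and left, and the bar mat is at (240,222). Next I'll measure precisely.

```bash
cat >> h.py <<'E'
from scipy.optimize import least_squares
def both():
    S=[snap('top'),snap('scene')]; return S,[cloud(s) for s in S]
def pts(S,C,c,rad,z0,z1):
    out=[]
    for s,P in zip(S,C):
        m=(np.hypot(P[...,0]-c[0],P[...,1]-c[1])<rad)&(P[...,2]>z0)&(P[...,2]<z1)&(s['depth']>0)
        out.append(np.c_[P[m],s['pixels'][m]])
    return out
def circ(xy,c,rad):
    return least_squares(lambda p:np.hypot(xy[:,0]-p[0],xy[:,1]-p[1])-rad,c,loss='soft_l1',f_scale=.003).x
def rim(S,C,c,rad,zt,search=.045):
    o=[]
    for Q in pts(S,C,c,search,zt-.012,zt+.006):
        o.append(circ(Q[:,:2],Q[:,:2].mean(0),rad) if len(Q)>8 else np.array([np.nan]*2))
        o.append(len(Q))
    return o
E
python3 - <<'E'
from h import *
S,C=both()
for c in [(.511,-.237),(.52,-.31),(.525,-.38),(.395,-.237),(.413,-.39)]:
    print('cup',[np.round(x,4) for x in rim(S,C,c,.027,.08,.04)])
print('jug',[np.round(x,4) for x in rim(S,C,(.535,.035),.031,.119,.05)])
for i,(Q,n) in enumerate(zip(pts(S,C,(.62,.05),.25,.196,.222),'ts')):
    # tube
    xy=Q[:,:2]; print('tube',n,len(Q),xy.min(0),xy.max(0))
    for x in np.arange(.5,.78,.02):
        m=abs(xy[:,0]-x)<.01
        if m.sum()>2: print(round(x,2),m.sum(),xy[m].mean(0).round(4),np.ptp(xy[m,1]).round(3),Q[m,2].max().round(3),Q[m,3:].mean().round())
for n,c,zr,rad in [('tray',(.58,.03),(.018,.033),.22),('barmat',(.51,.29),(.005,.013),.14)]:
    for Q in pts(S,C,c,rad,*zr):
        q=Q[:,:2]; print(n,len(q),cv2.minAreaRect((q*1000).astype(np.float32)), q.mean(0))
for Q in pts(S,C,(.74,.04),.06,.215,.27): print('col',len(Q),np.round([Q[:,:3].min(0),Q[:,:3].max(0),Q[:,:3].mean(0)],3))
E
```

```text
cup [array([ 0.5079, -0.2332]), np.int64(58), array([ 0.5081, -0.2328]), np.int64(117)]
cup [array([ 0.5139, -0.3075]), np.int64(68), array([ 0.5144, -0.3079]), np.int64(129)]
cup [array([ 0.5158, -0.3746]), np.int64(62), array([ 0.5164, -0.3743]), np.int64(117)]
cup [array([ 0.3939, -0.2362]), np.int64(57), array([ 0.3938, -0.2356]), np.int64(113)]
cup [array([ 0.4069, -0.3863]), np.int64(66), array([ 0.4073, -0.3854]), np.int64(105)]
jug [array([0.5342, 0.0311]), np.int64(62), array([0.5347, 0.0327]), np.int64(106)]
tube t 273 [0.5402084  0.01693041] [0.74224399 0.09929677]
0.54 12 [0.5456 0.0934] 0.014 0.214 211.0
0.56 26 [0.5593 0.0883] 0.014 0.215 218.0
0.58 31 [0.5803 0.0818] 0.021 0.216 162.0
0.6 36 [0.5999 0.0758] 0.025 0.22 62.0
0.62 38 [0.6196 0.0691] 0.025 0.22 66.0
0.64 32 [0.6394 0.0633] 0.021 0.219 109.0
0.66 25 [0.6598 0.056 ] 0.021 0.217 209.0
0.68 25 [0.6795 0.0498] 0.018 0.217 213.0
0.7 34 [0.7007 0.0405] 0.032 0.222 191.0
0.72 7 [0.7172 0.0397] 0.04 0.222 169.0
0.74 7 [0.7365 0.0321] 0.036 0.222 184.0
tube s 329 [0.54473609 0.01632905] [0.74755307 0.10153531]
0.54 
[... 428 characters left out ...]
] 0.04 0.222 144.0
tray 2936 ((616.1153564453125, 32.44044494628906), (365.2801208496094, 348.664794921875), 80.40966033935547) [0.56772675 0.0254173 ]
tray 2818 ((610.6708374023438, 18.615997314453125), (298.3334655761719, 367.4024963378906), 85.5119400024414) [0.5811224  0.03118029]
barmat 1253 ((510.6696472167969, 290.9129943847656), (261.7548522949219, 260.84600830078125), 5.665212154388428) [0.51281457 0.29796094]
barmat 1143 ((499.7176208496094, 289.2744140625), (237.95481872558594, 260.2939758300781), 39.45124435424805) [0.50958189 0.28428028]
col 122 [[0.681 0.017 0.216]
 [0.742 0.056 0.233]
 [0.72  0.037 0.226]]
col 158 [[0.685 0.016 0.215]
 [0.747 0.058 0.233]
 [0.729 0.037 0.225]]
```

```bash
cat > m.py <<'E'
from h import *
S,C=both()
for s,P in zip(S,C):
    for n,c,rad,zr,sz in [('tray',(.58,.03),.2,(.018,.033),(210,260)),('bar',(.51,.29),.13,(.005,.012),(160,160)),('dry',(.455,-.305),.18,(.0025,.012),(210,230))]:
        m=((np.hypot(P[...,0]-c[0],P[...,1]-c[1])<rad)&(P[...,2]>zr[0])&(P[...,2]<zr[1])).astype(np.uint8)
        k=np.ones((3,3),np.uint8); m=cv2.morphologyEx(cv2.morphologyEx(m,cv2.MORPH_CLOSE,k,iterations=2),cv2.MORPH_OPEN,k,iterations=2)
        N,L,st,_=cv2.connectedComponentsWithStats(m); i=1+st[1:,4].argmax()
        q=P[(L==i)&(abs(P[...,2]-sum(zr)/2)<(zr[1]-zr[0])/2)][:,:2]*1000
        print(n,len(q),[np.round(x,1) for x in cv2.minAreaRect(q.astype(np.float32))])
    m=(np.hypot(P[...,0]-.735,P[...,1]-.037)<.05)&(P[...,2]>.225)
    q=P[m][:,:2]; print('col',circ(q,q.mean(0),.015), P[m].min(0),P[m].max(0))
    m=(np.hypot(P[...,0]-.73,P[...,1]-.037)<.05)&(P[...,2]>.05)&(P[...,2]<.19)
    q=P[m]; print('colside',len(q),q.min(0) if len(q) else 0,q.max(0) if len(q) else 0, circ(q[:,:2],[.72,.037],.02))
    # jug handle
    m=(np.hypot(P[...,0]-.535,P[...,1]-.035)<.085)&(np.hypot(P[...,0]-.535,P[...,1]-.032)>.038)&(P[...,2]>.06)&(P[...,2]<.125)
    q=P[m]; print('handle',len(q),q.mean(0),q.min(0),q.max(0))
E
python3 m.py
```

```text
tray 2865 [array([568.9,  30.1]), array([210.5, 260.4]), np.float64(2.1)]
bar 1038 [array([515.9, 298.8]), array([167.2, 179.6]), np.float64(0.0)]
dry 2112 [array([ 452.3, -307.2]), array([348.7, 357.2]), np.float64(29.7)]
col [0.72273194 0.03502358] [0.70415831 0.01753325 0.22530799] [0.74005492 0.04933116 0.23570754]
colside 42 [0.70286705 0.01794648 0.05931561] [0.76954405 0.05329931 0.17747382] [0.72378356 0.03577367]
handle 22 [0.53364654 0.07487674 0.10129521] [ 0.52974151 -0.00741991  0.06066353] [0.53802997 0.09585717 0.12025092]
tray 1447 [array([564.2, 101.3]), array([219.5, 118.6]), np.float64(2.2)]
bar 1015 [array([503.9, 290.2]), array([218.3, 151. ]), np.float64(1.7)]
dry 927 [array([ 486.3, -306.4]), array([282.1, 347. ]), np.float64(7.3)]
col [0.7234468  0.03755091] [0.70610209 0.0215766  0.22502989] [0.74590361 0.05260356 0.23304498]
colside 458 [0.71897669 0.01622121 0.05026001] [0.77545447 0.05751426 0.18989146] [0.72347029 0.03628673]
handle 57 [0.53592547 0.07575973 0.09249735] [ 0.49689811 -0.00763843  0.06199363] [0.54383786 0.09723341 0.11937294]
```

```bash
cat >> h.py <<'E'
def plan(*W):
    """W: (x,y,z,yaw of tool y in deg); prints each leg in the tool axes at its start"""
    st=r.get_state(); p=np.array(st['tool_pos']); Rm=R.from_quat(st['eef_rot']).as_matrix()
    print('t',round(st['clock'],2),'at',p.round(4),'yaw',np.degrees(np.arctan2(Rm[1,1],Rm[0,1])).round(1),'z',Rm[:,2].round(3),'op',round(st['opening'],3),'ff',st['finger_force'],'F',np.round(st['contact_force'],1))
    for x,y,z,a in W:
        a=np.radians(a); T=np.array([[np.sin(a),np.cos(a),0],[-np.cos(a),np.sin(a),0],[0,0,-1]])
        d=Rm.T@(np.array([x,y,z])-p)*1000; tw=R.from_matrix(Rm.T@T).as_rotvec()
        print('dp',d.round(1),'tw',tw.round(3),'rows',round(max(np.linalg.norm(d)/62.5,np.linalg.norm(tw)/.187),1))
        p=np.array([x,y,z]);Rm=T
E
python3 - <<'E'
from h import *
# spout straddle
plan((.40,.33,.30,71.5),(.6147,.0725,.30,71.5),(.6147,.0725,.208,71.5))
E
```

```text
t 1.8 at [0.2095 0.5889 0.2607] yaw 70.4 z [ 0.  0. -1.] op 0.998 ff 0.0 F [ 0.  -0.2 -0.6]Traceback (most recent call last):
  File "<stdin>", line 3, in <module>
  File "h.py", line 38, in plan
    d=Rm.T@(np.array([x,y,z])-p)*1000; tw=R.from_matrix(Rm.T@T).as_rotvec()
                                          ~~~~~~~~~~~~~^^^^^^^^
  File "scipy/spatial/transform/_rotation.pyx", line 1143, in scipy.spatial.transform._rotation.Rotation.from_matrix
ValueError: Non-positive determinant (left-handed or null coordinate frame) in rotation matrix 0: [[-9.99820993e-01  1.89203919e-02 -9.90008871e-06]
 [ 1.89203924e-02  9.99820992e-01 -5.27048841e-05]
 [-8.90111945e-06  5.28827631e-05  9.99999999e-01]].
```

```bash
sed -i 's/\[\[np.sin(a),np.cos(a),0\],\[-np.cos(a),/[[-np.sin(a),np.cos(a),0],[np.cos(a),/' h.py
python3 - <<'E'
from h import *
plan((.40,.33,.30,71.5),(.6147,.0725,.30,71.5),(.6147,.0725,.208,71.5))
E
```

```text
t 1.8 at [0.2095 0.5889 0.2607] yaw 70.4 z [ 0.  0. -1.] op 0.998 ff 0.0 F [ 0.  -0.2 -0.6]
dp [-266.3 -180.   -39.3] tw [ 0.    -0.    -0.019] rows 5.2
dp [-285.3 -176.1    0. ] tw [0. 0. 0.] rows 5.4
dp [ 0.  0. 92.] tw [0. 0. 0.] rows 1.5
```

Candidates by top-image pixel:
- White cups: (314,205), (332,204), (350,202), (314,234), (353,229). These are the ones I want.
- Green look-alikes: (288,145), (327,263), (356,264). Not part of the job.
- Dosing cup: (333,233). Not part of the job.
- Spout: only one, with its sleeve at (239,163).

I'll check this in a close crop.

```bash
python3 -c "
import cv2
a=cv2.imread('pics/top0.png')[135:280,225:375]
cv2.imwrite('pics/crop1.png',cv2.resize(a,(600,580),interpolation=cv2.INTER_CUBIC))"
```

```text
(no output)
```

View pics/crop1.png

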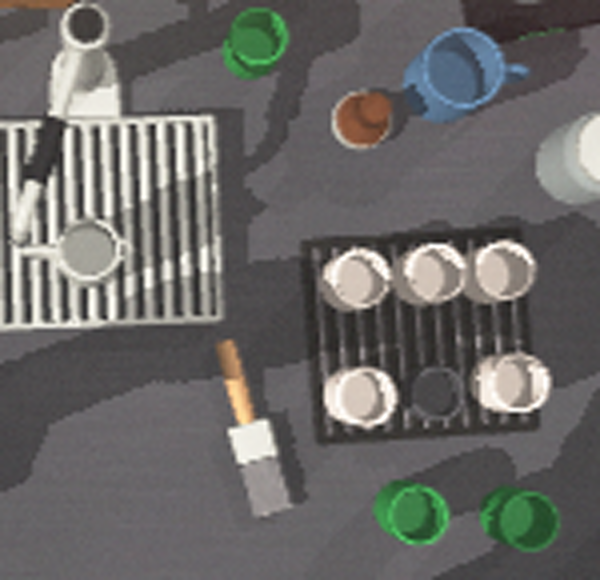

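Call:
step_arm:
  motion:
    - {"dp":[-62,-42,-39],"twist":[0,0,-0.02],"hand":0}
    - {"dp":[-120,-80,-39],"twist":[0,0,-0.02],"hand":0}
    - {"dp":[-178,-120,-39],"twist":[0,0,-0.02],"hand":0}
    - {"dp":[-230,-155,-39],"twist":[0,0,-0.02],"hand":0}
    - {"dp":[-266,-180,-39],"twist":[0,0,-0.02],"hand":0}
  force: 10

```text
clock: 2.42
tool_pos: [0.3914, 0.3416, 0.3]
eef_rot: [0.16, 0.987, 0.0, 0.0]
contact_force: [1.0, 0.3, 0.3]
opening: 0.504
finger_force: 0.0
```

Call:
step_arm:
  motion:
    - {"dp":[-52,-32,0],"twist":[0,0,0],"hand":0}
    - {"dp":[-104,-64,0],"twist":[0,0,0],"hand":0}
    - {"dp":[-156,-96,0],"twist":[0,0,0],"hand":0}
    - {"dp":[-208,-128,0],"twist":[0,0,0],"hand":0}
    - {"dp":[-255,-157,0],"twist":[0,0,0],"hand":0}

```text
clock: 3.05
tool_pos: [0.5839, 0.1115, 0.2998]
eef_rot: [0.161, 0.987, 0.0, 0.0]
contact_force: [0.0, 0.3, 0.1]
opening: 0.503
finger_force: 0.0
```

Call:
step_arm:
  motion:
    - {"dp":[-30,-19,0],"twist":[0,0,0],"hand":0}
    - {"dp":[-30,-19,0],"twist":[0,0,0],"hand":0}

```text
clock: 3.3
tool_pos: [0.6066, 0.0822, 0.2992]
eef_rot: [0.163, 0.987, -0.001, 0.001]
contact_force: [0.2, 0.7, 0.5]
opening: 0.502
finger_force: 0.0
```

The crop shows five white cups on the mat at (358,278), (434,272), (503,270), (361,397) and (514,383). The dark dosing cup is at (437,393), and the three green ones are off the mat.

Run:
```python
from h import *
plan((.6147,.0725,.30,71.5),(.6147,.0725,.208,71.5))
h=np.array([.7238,.036])
def P(a,rr=.115): return (h[0]+rr*np.cos(np.radians(a)),h[1]+rr*np.sin(np.radians(a)),.208,a-90)
print('--arc')
W=[(.6147,.0725,.208,71.5)]+[P(a) for a in (151,140,129,118,107,98)]
for a,b in zip(W,W[1:]): print(np.round(b,4))
import io
plan(*W)
```

```text
t 3.3 at [0.6066 0.0822 0.2992] yaw 71.2 z [ 0.001 -0.002 -1.   ] op 0.502 ff 0.0 F [0.2 0.7 0.5]
dp [-10.8  -6.5  -0.8] tw [-0.002  0.001 -0.005] rows 0.2
dp [ 0.  0. 92.] tw [0. 0. 0.] rows 1.5
--arc
[ 0.6232  0.0918  0.208  61.    ]
[ 0.6357  0.1099  0.208  50.    ]
[ 0.6514  0.1254  0.208  39.    ]
[ 0.6698  0.1375  0.208  28.    ]
[ 0.6902  0.146   0.208  17.    ]
[0.7078 0.1499 0.208  8.    ]
t 3.3 at [0.6066 0.0822 0.2992] yaw 71.2 z [ 0.001 -0.002 -1.   ] op 0.502 ff 0.0 F [0.2 0.7 0.5]
dp [-10.7  -6.4  91.2] tw [-0.002  0.001 -0.005] rows 1.5
dp [-2. 21.  0.] tw [0.    0.    0.183] rows 1.0
dp [-2.1 21.9  0. ] tw [0.    0.    0.192] rows 1.0
dp [-2.1 21.9  0. ] tw [0.    0.    0.192] rows 1.0
dp [-2.1 21.9  0. ] tw [0.    0.    0.192] rows 1.0
dp [-2.1 21.9  0. ] tw [0.    0.    0.192] rows 1.0
dp [-1.4 18.   0. ] tw [0.    0.    0.157] rows 0.8
```

Call:
step_arm:
  motion:
    - {"dp":[-10,-6,40],"twist":[0,0,0],"hand":0}
    - {"dp":[-10,-6,80],"twist":[0,0,0],"hand":0}
    - {"dp":[-10,-6,91],"twist":[0,0,0],"hand":0}
    - {"dp":[-10,-6,91],"twist":[0,0,0],"hand":0}

```text
clock: 3.8
tool_pos: [0.6122, 0.0784, 0.2088]
eef_rot: [0.16, 0.987, 0.0, -0.0]
contact_force: [-0.1, 0.5, 0.9]
opening: 0.499
finger_force: 0.0
```

Call:
step_arm:
  motion:
    - {"dp":[-2,20.5,0],"twist":[0,0,0.18],"hand":0}
    - {"dp":[-7.5,40.5,0],"twist":[0,0,0.36],"hand":0}
    - {"dp":[-16.5,59,0],"twist":[0,0,0.54],"hand":0}
    - {"dp":[-28.5,76,0],"twist":[0,0,0.72],"hand":0}
    - {"dp":[-43.5,90,0],"twist":[0,0,0.9],"hand":0}

```text
clock: 4.42
tool_pos: [0.683, 0.15, 0.211]
eef_rot: [0.575, 0.818, 0.001, 0.001]
contact_force: [-1.1, -3.0, -1.1]
opening: 0.502
finger_force: 0.8
```

Call:
step_arm:
  motion:
    - {"dp":[-1.5,17,0],"twist":[0,0,0.15],"hand":0}
    - {"dp":[-4.5,32,0],"twist":[0,0,0.28],"hand":0}
    - {"dp":[-4.5,32,0],"twist":[0,0,0.28],"hand":0}
    - {"dp":[-4.5,26,0],"twist":[0,0,0.28],"hand":0}

```text
clock: 4.92
tool_pos: [0.708, 0.1542, 0.2096]
eef_rot: [0.681, 0.732, 0.001, 0.0]
contact_force: [-0.1, -0.4, 0.6]
opening: 0.501
finger_force: 0.0
```

Call:
step_arm:
  motion:
    - {"dp":[0,0,-50],"twist":[0,0,0],"hand":1}
    - {"dp":[0,0,-100],"twist":[0,0,0],"hand":1}
    - {"dp":[0,0,-100],"twist":[0,0,0],"hand":1}

```text
clock: 5.3
tool_pos: [0.71, 0.1537, 0.3148]
eef_rot: [0.682, 0.732, 0.004, 0.003]
contact_force: [0.6, 0.2, -0.4]
opening: 0.815
finger_force: 0.0
```

Run:
```python
from h import *
S,C=both()
cv2.imwrite('pics/t2.png',cv2.cvtColor(S[0]['pixels'],cv2.COLOR_RGB2BGR))
for Q in pts(S,C,(.7238,.036),.25,.196,.217):
    d=np.hypot(Q[:,0]-.7238,Q[:,1]-.036); m=(d>.05)&(d<.17)
    print('spout ang',np.degrees(np.arctan2(np.median(Q[m,1]-.036),np.median(Q[m,0]-.7238))),m.sum())
print('jug',[np.round(x,4) for x in rim(S,C,(.535,.035),.031,.119,.05)])
for s,P in zip(S,C):
    g=s['pixels'].max(-1)
    near=np.hypot(P[...,0]-.51,P[...,1]-.29)<.15
    m=(near&(g<62)&(P[...,2]>.004)&(P[...,2]<.013)).astype(np.uint8)
    m=cv2.morphologyEx(m,cv2.MORPH_OPEN,np.ones((3,3),np.uint8))
    q=P[m>0][:,:2]*1000; print('bar',len(q),[np.round(x,1) for x in cv2.minAreaRect(q.astype(np.float32))],np.percentile(q,[1,50,99],axis=0).round(0))
for n,c in [('syrup',(.69,.33)),('tin',(.585,.515))]:
    for Q in pts(S,C,c,.07,.1,.25): print(n,np.round([Q[:,:3].min(0),Q[:,:3].max(0)],3))
plan((.5345,.032,.30,0),(.5345,.032,.087,0))
```

```text
spout ang 100.45134317083519 39
spout ang 95.23757173828776 242
jug [array([0.5336, 0.0307]), np.int64(61), array([0.5343, 0.0311]), np.int64(157)]
bar 521 [array([513.6, 316.4]), array([155.2, 110.1]), np.float64(1.6)] [[437. 266.]
 [509. 318.]
 [590. 371.]]
bar 529 [array([510.7, 301.8]), array([103.7, 145. ]), np.float64(88.1)] [[442. 255.]
 [497. 302.]
 [578. 354.]]
syrup [[0.656 0.305 0.1  ]
 [0.721 0.369 0.215]]
syrup [[0.672 0.306 0.1  ]
 [0.725 0.374 0.214]]
tin [[0.529 0.481 0.101]
 [0.617 0.566 0.139]]
tin [[0.529 0.482 0.1  ]
 [0.62  0.57  0.137]]
t 5.4 at [0.7075 0.1535 0.3094] yaw 4.0 z [ 0.     0.001 -1.   ] op 0.91 ff 0.0 F [-0.1 -0.2 -0.4]
dp [-109.1 -181.1    9.2] tw [ 0.    -0.001  0.07 ] rows 3.4
dp [  0.   0. 213.] tw [0. 0. 0.] rows 3.4
```

View pics/t2.png

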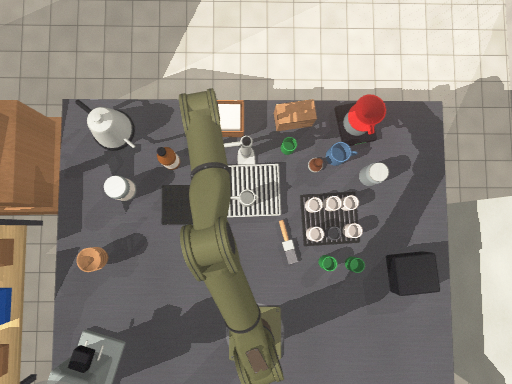

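The spout now lies at about 98° (pixel 235,145), clear of the tray. The arm covers part of the bar mat, and the cups haven't moved. Next is the jug.

Call:
step_arm:
  motion:
    - {"dp":[-30,-50,5],"twist":[0,0,0.07],"hand":1}
    - {"dp":[-58,-96,9],"twist":[0,0,0.07],"hand":1}
    - {"dp":[-86,-142,9],"twist":[0,0,0.07],"hand":1}
    - {"dp":[-110,-181,9],"twist":[0,0,0.07],"hand":1}
    - {"dp":[-110,-181,9],"twist":[0,0,0.07],"hand":1}

```text
clock: 6.02
tool_pos: [0.5307, 0.0285, 0.2986]
eef_rot: [0.709, 0.706, -0.003, -0.002]
contact_force: [0.5, 0.1, 0.4]
opening: 0.999
finger_force: 0.0
```

Run:
```python
from h import *
s=snap('scene','s3.png');P=cloud(s)
t=np.array(r.get_state()['tool_pos'])
m=(s['depth']>0)&(np.hypot(P[...,0]-t[0],P[...,1]-t[1])<.35)&(P[...,2]>.27)
Q=P[m]-t
for lo in np.arange(-.2,.25,.04):
    k=(Q[:,0]>=lo)&(Q[:,0]<lo+.04)
    if k.sum()>3: print(round(lo,2),k.sum(),'z',Q[k,2].min().round(3),Q[k,2].max().round(3),'y',Q[k,1].min().round(3),Q[k,1].max().round(3))
for z0 in np.arange(0,.5,.05):
    k=(Q[:,2]>=z0)&(Q[:,2]<z0+.05)
    if k.sum()>3: print('z',round(z0,2),'x',Q[k,0].min().round(3),Q[k,0].max().round(3),'y',Q[k,1].min().round(3),Q[k,1].max().round(3))
S=[s];C=[P];print('jug',[np.round(x,4) for x in rim(S,C,(.535,.035),.031,.119,.05)])
plan((.534,.031,.086,0))
```

```text
-0.12 164 z 0.046 0.434 y -0.044 0.038
-0.08 677 z 0.014 0.434 y -0.043 0.04
-0.04 663 z 0.057 0.401 y -0.043 0.044
0.0 2506 z 0.057 0.366 y -0.044 0.045
0.04 370 z -0.02 0.327 y -0.042 0.041
0.08 277 z 0.042 0.088 y -0.034 0.033
z 0.0 x -0.083 0.087 y -0.034 0.033
z 0.05 x -0.089 0.096 y -0.036 0.033
z 0.1 x -0.04 0.038 y -0.038 0.036
z 0.15 x -0.006 0.039 y -0.039 0.036
z 0.2 x -0.005 0.037 y -0.035 0.041
z 0.25 x -0.031 0.045 y -0.043 0.045
z 0.3 x -0.348 0.05 y -0.044 0.045
z 0.35 x -0.347 0.017 y -0.044 0.041
z 0.4 x -0.122 -0.039 y -0.044 0.038
jug [array([0.5345, 0.0309]), np.int64(159)]
t 6.08 at [0.5331 0.0305 0.2989] yaw -0.1 z [-0.003 -0.    -1.   ] op 1.002 ff 0.0 F [0.9 0.2 1.1]
dp [  0.5   1.5 212.9] tw [-0.003  0.    -0.002] rows 3.4
```

View pics/s3.png

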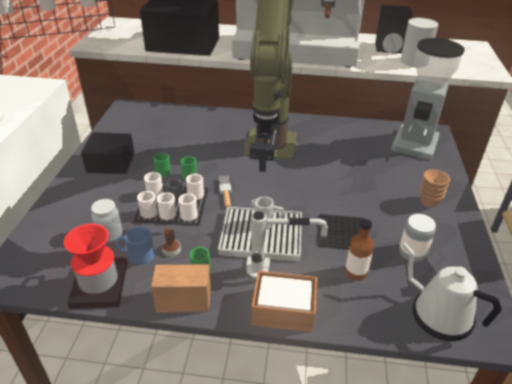

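Spout outlet at scene pixel (322,232), clear of the tray. The jug at (264,207) is free from above.

Call:
step_arm:
  motion:
    - {"dp":[0.5,1,55],"twist":[0,0,0],"hand":1}
    - {"dp":[0.5,1.5,110],"twist":[0,0,0],"hand":1}
    - {"dp":[0.5,1.5,165],"twist":[0,0,0],"hand":1}
    - {"dp":[0.5,1.5,200],"twist":[0,0,0],"hand":1}
    - {"dp":[0.5,1.5,213],"twist":[0,0,0],"hand":1}

```text
clock: 6.7
tool_pos: [0.5359, 0.0329, 0.0838]
eef_rot: [0.707, 0.707, -0.001, -0.002]
contact_force: [0.5, 0.9, -0.7]
opening: 1.002
finger_force: 0.0
```

Call:
step_arm:
  motion:
    - {"dp":[0,0,0],"twist":[0,0,0],"hand":-1}
    - {"dp":[0,0,0],"twist":[0,0,0],"hand":-1}
    - {"dp":[0,0,0],"twist":[0,0,0],"hand":-1}
    - {"dp":[0,0,0],"twist":[0,0,0],"hand":-1}
    - {"dp":[0,0,0],"twist":[0,0,0],"hand":-1}
  force: 25

```text
clock: 7.32
tool_pos: [0.5369, 0.0318, 0.0878]
eef_rot: [0.707, 0.707, 0.0, 0.0]
contact_force: [-2.0, -1.3, 7.6]
opening: 0.702
finger_force: 25.0
```

Run:
```python
from h import *
plan((.534,.031,.146,0),(.513,.287,.146,0),(.513,.287,.072,0))
```

```text
t 7.33 at [0.5369 0.0318 0.0878] yaw -0.1 z [ 0.001  0.    -1.   ] op 0.702 ff 24.998079976066947 F [-2.  -1.3  7.6]
dp [ -0.8  -2.8 -58.2] tw [ 0.001 -0.    -0.001] rows 0.9
dp [256. -21.   0.] tw [0. 0. 0.] rows 4.1
dp [ 0.  0. 74.] tw [0. 0. 0.] rows 1.2
```

Call:
step_arm:
  motion:
    - {"dp":[0,-1,-20],"twist":[0,0,0],"hand":-1}
    - {"dp":[0,-2,-45],"twist":[0,0,0],"hand":-1}
    - {"dp":[0,-3,-58],"twist":[0,0,0],"hand":-1}
    - {"dp":[0,-3,-58],"twist":[0,0,0],"hand":-1}

```text
clock: 7.82
tool_pos: [0.5343, 0.032, 0.1453]
eef_rot: [0.707, 0.707, 0.001, 0.001]
contact_force: [-0.8, 0.2, -2.7]
opening: 0.707
finger_force: 25.0
```

Call:
step_arm:
  motion:
    - {"dp":[40,-3,0],"twist":[0,0,0],"hand":-1}
    - {"dp":[95,-8,0],"twist":[0,0,0],"hand":-1}
    - {"dp":[150,-12,0],"twist":[0,0,0],"hand":-1}
    - {"dp":[205,-17,0],"twist":[0,0,0],"hand":-1}
    - {"dp":[245,-20,0],"twist":[0,0,0],"hand":-1}

```text
clock: 8.45
tool_pos: [0.5126, 0.2801, 0.1433]
eef_rot: [0.706, 0.708, -0.0, -0.001]
contact_force: [-0.9, -0.9, -4.2]
opening: 0.709
finger_force: 25.0
```

Call:
step_arm:
  motion:
    - {"dp":[11,-1,0],"twist":[0,0,0],"hand":-1}
    - {"dp":[11,-1,0],"twist":[0,0,0],"hand":-1}
    - {"dp":[11,-1,20],"twist":[0,0,0],"hand":-1}
    - {"dp":[11,-1,45],"twist":[0,0,0],"hand":-1}
    - {"dp":[11,-1,60],"twist":[0,0,0],"hand":-1}

```text
clock: 9.07
tool_pos: [0.5131, 0.2849, 0.0834]
eef_rot: [0.709, 0.706, -0.001, 0.0]
contact_force: [-0.8, 0.2, -3.5]
opening: 0.704
finger_force: 25.0
```

Run:
```python
from h import *
plan((.513,.287,.072,0))
S,C=both()
q=r.get_state()['tool_pos']
for Q in pts(S,C,q[:2],.05,.0,.1): print(len(Q),Q[:,2].min())
```

```text
t 9.07 at [0.5131 0.2849 0.0834] yaw -0.2 z [-0.001 -0.003 -1.   ] op 0.704 ff 24.999056649394333 F [-0.8  0.2 -3.5]
dp [ 2.1 -0.1 11.4] tw [-0.001  0.003 -0.004] rows 0.2
164 0.0014035651688104611
485 0.0024762371099213976
```

Call:
step_arm:
  motion:
    - {"dp":[2,0,4],"twist":[0,0,0],"hand":-1}
    - {"dp":[2,0,8],"twist":[0,0,0],"hand":-1}
    - {"dp":[2,0,11],"twist":[0,0,0],"hand":-1}
    - {"dp":[2,0,12],"twist":[0,0,0],"hand":-1}

```text
clock: 9.68
tool_pos: [0.513, 0.29, 0.0727]
eef_rot: [0.707, 0.707, 0.0, -0.0]
contact_force: [0.5, 1.1, -3.0]
opening: 0.704
finger_force: 25.0
```

Call:
step_arm:
  motion:
    - {"dp":[0,0,0],"twist":[0,0,0],"hand":1}
    - {"dp":[0,0,0],"twist":[0,0,0],"hand":1}
    - {"dp":[0,0,0],"twist":[0,0,0],"hand":1}
    - {"dp":[0,0,-30],"twist":[0,0,0],"hand":1}
    - {"dp":[0,0,-70],"twist":[0,0,0],"hand":1}

```text
clock: 10.3
tool_pos: [0.5124, 0.2896, 0.1428]
eef_rot: [0.707, 0.707, -0.001, -0.0]
contact_force: [-0.1, -0.2, 0.7]
opening: 1.001
finger_force: 0.0
```

Call:
step_arm:
  motion:
    - {"dp":[0,0,-55],"twist":[0,0,0],"hand":1}
    - {"dp":[0,0,-110],"twist":[0,0,0],"hand":1}
    - {"dp":[0,0,-110],"twist":[0,0,0],"hand":1}

```text
clock: 10.68
tool_pos: [0.5156, 0.2909, 0.2573]
eef_rot: [0.708, 0.707, 0.005, 0.001]
contact_force: [-0.3, -0.1, -1.4]
opening: 1.001
finger_force: 0.0
```

Run:
```python
from h import *
S,C=both()
print('jug',[np.round(x,4) for x in rim(S,C,(.513,.287),.031,.103,.05)])
for c in [(.508,-.233),(.514,-.3077),(.516,-.3745),(.394,-.236),(.407,-.386)]:
    print('cup',[np.round(x,4) for x in rim(S,C,c,.027,.08,.036)])
plan((.513,.1,.25,0),(.508,-.233,.25,0),(.508,-.233,.062,0))
```

```text
jug [array([0.5125, 0.2912]), np.int64(47), array([0.5127, 0.2892]), np.int64(156)]
cup [array([ 0.508 , -0.2332]), np.int64(56), array([ 0.509 , -0.2326]), np.int64(117)]
cup [array([ 0.5139, -0.307 ]), np.int64(65), array([ 0.5142, -0.3072]), np.int64(121)]
cup [array([ 0.5158, -0.3744]), np.int64(66), array([ 0.5168, -0.3743]), np.int64(125)]
cup [array([ 0.3937, -0.236 ]), np.int64(58), array([ 0.3931, -0.2356]), np.int64(108)]
cup [array([ 0.4068, -0.3864]), np.int64(66), array([ 0.4072, -0.3858]), np.int64(106)]
t 10.78 at [0.5129 0.2899 0.253 ] yaw -0.0 z [ 0.001  0.001 -1.   ] op 1.0 ff 0.0 F [-0.8 -0.3 -0.5]
dp [-189.9    0.3    2.9] tw [ 0.001 -0.001 -0.001] rows 3.0
dp [-333.   -5.    0.] tw [0. 0. 0.] rows 5.3
dp [  0.   0. 188.] tw [0. 0. 0.] rows 3.0
```

Jug stands on the bar mat. Now cup 1.

Call:
step_arm:
  motion:
    - {"dp":[-50,0,0],"twist":[0,0,0],"hand":1}
    - {"dp":[-110,0,0],"twist":[0,0,0],"hand":1}
    - {"dp":[-170,-1,0],"twist":[0,0,0],"hand":1}
    - {"dp":[-230,-2,0],"twist":[0,0,0],"hand":1}
    - {"dp":[-290,-3,0],"twist":[0,0,0],"hand":1}
  force: 6

```text
clock: 11.4
tool_pos: [0.5085, -0.0019, 0.2511]
eef_rot: [0.707, 0.707, -0.001, -0.001]
contact_force: [1.3, -0.4, -0.2]
opening: 1.003
finger_force: 0.0
```

Call:
step_arm:
  motion:
    - {"dp":[-60,-1,0],"twist":[0,0,0],"hand":1}
    - {"dp":[-120,-2,0],"twist":[0,0,0],"hand":1}
    - {"dp":[-180,-2,30],"twist":[0,0,0],"hand":1}
    - {"dp":[-233,-2,70],"twist":[0,0,0],"hand":1}
    - {"dp":[-233,-2,100],"twist":[0,0,0],"hand":1}

```text
clock: 12.02
tool_pos: [0.5053, -0.2379, 0.15]
eef_rot: [0.71, 0.704, -0.002, -0.0]
contact_force: [0.4, 1.7, -0.7]
opening: 0.999
finger_force: 0.0
```

Call:
step_arm:
  motion:
    - {"dp":[0,0,0],"twist":[0,0,0],"hand":1}
    - {"dp":[0,0,0],"twist":[0,0,0],"hand":1}

```text
clock: 12.28
tool_pos: [0.5077, -0.2319, 0.1527]
eef_rot: [0.707, 0.707, 0.0, -0.001]
contact_force: [0.1, 0.3, -0.1]
opening: 0.999
finger_force: 0.0
```

Run:
```python
from h import *
print(r.get_state()['q'].round(2))
plan((.508,-.233,.062,0))
```

```text
[ 0.28  0.76  0.11  1.87 -0.16  0.52  0.5 ]
t 12.28 at [ 0.5077 -0.2319  0.1527] yaw 0.0 z [-0.     0.001 -1.   ] op 0.999 ff 0.0 F [ 0.1  0.3 -0.1]
dp [-1.2  0.4 90.7] tw [-0.    -0.001  0.   ] rows 1.5
```

Call:
step_arm:
  motion:
    - {"dp":[-1,0.5,30],"twist":[0,0,0],"hand":1}
    - {"dp":[-1,0.5,60],"twist":[0,0,0],"hand":1}
    - {"dp":[-1,0.5,80],"twist":[0,0,0],"hand":1}
    - {"dp":[-1,0.5,90],"twist":[0,0,0],"hand":1}
    - {"dp":[-1,0.5,90],"twist":[0,0,0],"hand":1}

```text
clock: 12.9
tool_pos: [0.5086, -0.2335, 0.0631]
eef_rot: [0.707, 0.707, 0.0, 0.0]
contact_force: [-0.6, -0.4, 1.5]
opening: 1.0
finger_force: 0.0
```

Call:
step_arm:
  motion:
    - {"dp":[0,0,0],"twist":[0,0,0],"hand":-1}
    - {"dp":[0,0,0],"twist":[0,0,0],"hand":-1}
    - {"dp":[0,0,0],"twist":[0,0,0],"hand":-1}
    - {"dp":[0,0,0],"twist":[0,0,0],"hand":-1}
    - {"dp":[0,0,0],"twist":[0,0,0],"hand":-1}
  force: 6

```text
clock: 13.52
tool_pos: [0.5083, -0.2342, 0.063]
eef_rot: [0.707, 0.707, 0.0, 0.0]
contact_force: [-0.4, 0.3, 4.7]
opening: 0.65
finger_force: 6.0
```

```bash
cat >> h.py <<'E'
def st(x,y):
    a=np.radians(2.1); return .569+x*np.cos(a)-y*np.sin(a), .0303+x*np.sin(a)+y*np.cos(a)
E
python3 - <<'E'
from h import *
for p in [(-.042,.075),(-.038,0),(-.042,-.075),(.045,.05),(.045,-.05)]: print(p,np.round(st(*p),4))
plan((.508,-.233,.20,0),(*st(-.042,.075),.20,0),(*st(-.042,.075),.081,0))
E
```

```text
(-0.042, 0.075) [0.5243 0.1037]
(-0.038, 0) [0.531  0.0289]
(-0.042, -0.075) [ 0.5298 -0.0462]
(0.045, 0.05) [0.6121 0.0819]
(0.045, -0.05) [ 0.6158 -0.018 ]
t 13.53 at [ 0.5083 -0.2342  0.063 ] yaw -0.1 z [ 0.001 -0.    -1.   ] op 0.65 ff 5.999810351495398 F [-0.4  0.3  4.7]
dp [   1.2   -0.2 -137. ] tw [ 0.001  0.    -0.001] rows 2.2
dp [336.7  16.3   0. ] tw [0. 0. 0.] rows 5.4
dp [  0.   0. 119.] tw [0. 0. 0.] rows 1.9
```

Call:
step_arm:
  motion:
    - {"dp":[0,0,-12],"twist":[0,0,0],"hand":-1}
    - {"dp":[0,0,-35],"twist":[0,0,0],"hand":-1}
    - {"dp":[0,0,-70],"twist":[0,0,0],"hand":-1}
    - {"dp":[0,0,-105],"twist":[0,0,0],"hand":-1}
    - {"dp":[0,0,-130],"twist":[0,0,0],"hand":-1}

```text
clock: 14.15
tool_pos: [0.508, -0.2342, 0.1946]
eef_rot: [0.708, 0.707, 0.0, 0.001]
contact_force: [1.2, 0.1, -1.5]
opening: 0.65
finger_force: 6.0
```

Call:
step_arm:
  motion:
    - {"dp":[25,1,-5],"twist":[0,0,0],"hand":-1}
    - {"dp":[65,3,-5],"twist":[0,0,0],"hand":-1}
    - {"dp":[110,5,-5],"twist":[0,0,0],"hand":-1}
    - {"dp":[155,7,-5],"twist":[0,0,0],"hand":-1}
    - {"dp":[200,10,-5],"twist":[0,0,0],"hand":-1}

```text
clock: 14.78
tool_pos: [0.5178, -0.0327, 0.1981]
eef_rot: [0.708, 0.707, 0.0, -0.0]
contact_force: [0.1, 0.2, -1.1]
opening: 0.655
finger_force: 6.0
```

Call:
step_arm:
  motion:
    - {"dp":[45,2,0],"twist":[0,0,0],"hand":-1}
    - {"dp":[90,4,0],"twist":[0,0,0],"hand":-1}
    - {"dp":[120,6,0],"twist":[0,0,0],"hand":-1}
    - {"dp":[137,6,0],"twist":[0,0,0],"hand":-1}
    - {"dp":[137,6,20],"twist":[0,0,0],"hand":-1}

```text
clock: 15.4
tool_pos: [0.5252, 0.1043, 0.1786]
eef_rot: [0.707, 0.708, 0.002, 0.001]
contact_force: [0.3, -0.2, -0.6]
opening: 0.656
finger_force: 6.0
```

Call:
step_arm:
  motion:
    - {"dp":[0,0,30],"twist":[0,0,0],"hand":-1}
    - {"dp":[0,0,55],"twist":[0,0,0],"hand":-1}
    - {"dp":[0,0,75],"twist":[0,0,0],"hand":-1}
    - {"dp":[0,0,88],"twist":[0,0,0],"hand":-1}
    - {"dp":[0,0,88],"twist":[0,0,0],"hand":-1}

```text
clock: 16.02
tool_pos: [0.5239, 0.1022, 0.0892]
eef_rot: [0.708, 0.706, -0.001, -0.0]
contact_force: [-0.7, -0.5, -0.7]
opening: 0.65
finger_force: 6.0
```

```bash
cat > chk.py <<'E'
from h import *
import sys
S,C=both()
x,y,z,yaw=map(float,sys.argv[1:5])
for s,P in zip(S,C):
    m=(np.hypot(P[...,0]-x,P[...,1]-y)<.045)&(P[...,2]>.026)&(P[...,2]<.14)&(s['pixels'].min(-1)>110)&(s['depth']>0)
    print('white z',m.sum(),np.percentile(P[m][:,2],[1,50,98]).round(4) if m.sum() else '')
plan((x,y,z,yaw))
E
python3 chk.py .5243 .1037 .082 0
```

```text
white z 0 
white z 92 [0.0261 0.0386 0.1064]
t 16.12 at [0.5247 0.1026 0.0901] yaw -0.1 z [ 0.001  0.    -1.   ] op 0.646 ff 5.999941929858323 F [ 0.1  0.4 -0.9]
dp [ 1.1 -0.4  8.1] tw [ 0.001 -0.    -0.001] rows 0.1
```

Call:
step_arm:
  motion:
    - {"dp":[1,0,2],"twist":[0,0,0],"hand":-1}
    - {"dp":[1,0,4],"twist":[0,0,0],"hand":-1}
    - {"dp":[1,0,6],"twist":[0,0,0],"hand":-1}
    - {"dp":[1,0,7.5],"twist":[0,0,0],"hand":-1}
    - {"dp":[1,0,7.5],"twist":[0,0,0],"hand":-1}

```text
clock: 16.75
tool_pos: [0.5243, 0.1038, 0.0821]
eef_rot: [0.707, 0.707, -0.0, -0.0]
contact_force: [0.2, -0.2, -0.4]
opening: 0.652
finger_force: 6.0
```

Call:
step_arm:
  motion:
    - {"dp":[0,0,0],"twist":[0,0,0],"hand":-1}

```text
clock: 16.88
tool_pos: [0.5243, 0.1038, 0.0821]
eef_rot: [0.707, 0.707, -0.0, -0.0]
contact_force: [-0.2, 0.6, -0.7]
opening: 0.65
finger_force: 6.0
```

Call:
step_arm:
  motion:
    - {"dp":[0,0,0.5],"twist":[0,0,0],"hand":-1}
    - {"dp":[0,0,1],"twist":[0,0,0],"hand":-1}

```text
clock: 17.12
tool_pos: [0.5243, 0.1038, 0.0818]
eef_rot: [0.708, 0.707, 0.0, -0.0]
contact_force: [-2.1, 0.2, 8.6]
opening: 0.651
finger_force: 6.0
```

Call:
step_arm:
  motion:
    - {"dp":[0,0,0],"twist":[0,0,0],"hand":-0.3}
    - {"dp":[0,0,0],"twist":[0,0,0],"hand":0.4}
    - {"dp":[0,0,0],"twist":[0,0,0],"hand":1}
    - {"dp":[0,0,0],"twist":[0,0,0],"hand":1}
    - {"dp":[0,0,0],"twist":[0,0,0],"hand":1}

```text
clock: 17.75
tool_pos: [0.5243, 0.1039, 0.081]
eef_rot: [0.707, 0.707, -0.0, -0.0]
contact_force: [-0.0, -0.1, -0.6]
opening: 0.993
finger_force: 0.0
```

Call:
step_arm:
  motion:
    - {"dp":[0,0,-20],"twist":[0,0,0],"hand":1}
    - {"dp":[0,0,-60],"twist":[0,0,0],"hand":1}
    - {"dp":[0,0,-115],"twist":[0,0,0],"hand":1}
    - {"dp":[-20,0,-120],"twist":[0,0,0],"hand":1}
    - {"dp":[-70,0,-120],"twist":[0,0,0],"hand":1}

```text
clock: 18.38
tool_pos: [0.5247, 0.0355, 0.2014]
eef_rot: [0.705, 0.709, 0.001, -0.0]
contact_force: [1.3, -1.1, -0.3]
opening: 1.0
finger_force: 0.0
```

```bash
cat > see.py <<'E'
from h import *
import sys
S,C=both()
print('jug',[np.round(x,4) for x in rim(S,C,(.513,.29),.031,.103,.05)])
for c in [(.508,-.233),(.514,-.3077),(.516,-.3745),(.394,-.236),(.407,-.386)]:
    o=rim(S,C,c,.027,.08,.036)
    if max(o[1],o[3])>30: print('mat cup',[np.round(x,4) for x in o])
for p in [(-.042,.075),(-.038,0),(-.042,-.075),(.045,.05),(.045,-.05)]:
    o=rim(S,C,st(*p),.027,.099,.036)
    if max(o[1],o[3])>30: print('tray cup',np.round(st(*p),4),[np.round(x,4) for x in o])
plan(*[tuple(map(float,a.split(','))) for a in sys.argv[1:]])
E
python3 see.py .514,-.3075,.16,0 .514,-.3075,.062,0
```

```text
jug [array([0.5124, 0.2891]), np.int64(66), array([0.5129, 0.2886]), np.int64(154)]
mat cup [array([ 0.5137, -0.307 ]), np.int64(65), array([ 0.5143, -0.3069]), np.int64(120)]
mat cup [array([ 0.5158, -0.3742]), np.int64(68), array([ 0.5162, -0.3743]), np.int64(122)]
mat cup [array([ 0.3938, -0.2361]), np.int64(58), array([ 0.3939, -0.2356]), np.int64(105)]
mat cup [array([ 0.4067, -0.3861]), np.int64(68), array([ 0.4065, -0.3848]), np.int64(111)]
tray cup [0.5243 0.1037] [array([0.5237, 0.1034]), np.int64(28), array([0.5245, 0.1049]), np.int64(120)]
t 18.48 at [0.5235 0.0264 0.201 ] yaw -0.6 z [-0.001 -0.005 -1.   ] op 1.0 ff 0.0 F [-0.2  0.2  0.4]
dp [-333.8   -5.9   42.5] tw [-0.001  0.005 -0.011] rows 5.4
dp [ 0.  0. 98.] tw [0. 0. 0.] rows 1.6
```

Cup 1 stands on the tray. Now cup 2.

Call:
step_arm:
  motion:
    - {"dp":[-50,-1,0],"twist":[0,0,-0.01],"hand":1}
    - {"dp":[-110,-2,0],"twist":[0,0,-0.01],"hand":1}
    - {"dp":[-170,-3,0],"twist":[0,0,-0.01],"hand":1}
    - {"dp":[-230,-4,0],"twist":[0,0,-0.01],"hand":1}
    - {"dp":[-285,-5,20],"twist":[0,0,-0.01],"hand":1}
  force: 6

```text
clock: 19.1
tool_pos: [0.519, -0.2539, 0.181]
eef_rot: [0.704, 0.71, 0.0, 0.001]
contact_force: [0.3, -0.5, -0.3]
opening: 0.999
finger_force: 0.0
```

Call:
step_arm:
  motion:
    - {"dp":[-40,-1,20],"twist":[0,0,0],"hand":1}
    - {"dp":[-49,-1,22],"twist":[0,0,0],"hand":1}
    - {"dp":[-49,-1,22],"twist":[0,0,0],"hand":1}
    - {"dp":[-49,-1,22],"twist":[0,0,0],"hand":1}

```text
clock: 19.6
tool_pos: [0.5192, -0.2979, 0.1593]
eef_rot: [0.703, 0.711, 0.001, -0.0]
contact_force: [-0.7, -0.0, 0.2]
opening: 1.002
finger_force: 0.0
```

Run:
```python
from h import *
plan((.514,-.307,.063,0))
```

```text
t 19.6 at [ 0.5192 -0.2979  0.1593] yaw 0.7 z [ 0.001  0.002 -1.   ] op 1.002 ff 0.0 F [-0.7 -0.   0.2]
dp [-9.2 -5.4 96.3] tw [ 0.001 -0.002  0.012] rows 1.6
```

Call:
step_arm:
  motion:
    - {"dp":[-9,-5.5,20],"twist":[0,0,0.01],"hand":1}
    - {"dp":[-9,-5.5,45],"twist":[0,0,0.01],"hand":1}
    - {"dp":[-9,-5.5,75],"twist":[0,0,0.01],"hand":1}
    - {"dp":[-9,-5.5,96],"twist":[0,0,0.01],"hand":1}
    - {"dp":[-9,-5.5,96],"twist":[0,0,0.01],"hand":1}

```text
clock: 20.23
tool_pos: [0.513, -0.3068, 0.0623]
eef_rot: [0.707, 0.708, 0.0, -0.001]
contact_force: [0.4, -0.1, 0.7]
opening: 1.001
finger_force: 0.0
```

Call:
step_arm:
  motion:
    - {"dp":[0,0,0],"twist":[0,0,0],"hand":-1}
    - {"dp":[0,0,0],"twist":[0,0,0],"hand":-1}
    - {"dp":[0,0,0],"twist":[0,0,0],"hand":-1}
    - {"dp":[0,0,0],"twist":[0,0,0],"hand":-1}
    - {"dp":[0,0,0],"twist":[0,0,0],"hand":-1}
  force: 6

```text
clock: 20.85
tool_pos: [0.5135, -0.3094, 0.0638]
eef_rot: [0.707, 0.707, 0.0, 0.001]
contact_force: [-0.2, 0.4, 5.9]
opening: 0.665
finger_force: 6.0
```

Run:
```python
from h import *
plan((.514,-.307,.20,0),(*st(-.038,0),.20,0),(*st(-.038,0),.082,0))
```

```text
t 20.85 at [ 0.5135 -0.3094  0.0638] yaw -0.1 z [ 0.001 -0.    -1.   ] op 0.665 ff 5.999511921254452 F [-0.2  0.4  5.9]
dp [   2.3    0.7 -136.2] tw [ 0.001  0.    -0.001] rows 2.2
dp [335.9  17.    0. ] tw [0. 0. 0.] rows 5.4
dp [  0.   0. 118.] tw [0. 0. 0.] rows 1.9
```

Call:
step_arm:
  motion:
    - {"dp":[0,0,-12],"twist":[0,0,0],"hand":-1}
    - {"dp":[0,0,-35],"twist":[0,0,0],"hand":-1}
    - {"dp":[0,0,-70],"twist":[0,0,0],"hand":-1}
    - {"dp":[0,0,-105],"twist":[0,0,0],"hand":-1}
    - {"dp":[0,0,-130],"twist":[0,0,0],"hand":-1}

```text
clock: 21.48
tool_pos: [0.513, -0.3094, 0.1951]
eef_rot: [0.708, 0.707, 0.0, 0.001]
contact_force: [0.3, 0.4, -0.9]
opening: 0.668
finger_force: 6.0
```

Call:
step_arm:
  motion:
    - {"dp":[25,1,-5],"twist":[0,0,0],"hand":-1}
    - {"dp":[65,3,-5],"twist":[0,0,0],"hand":-1}
    - {"dp":[110,5,-5],"twist":[0,0,0],"hand":-1}
    - {"dp":[155,7,-5],"twist":[0,0,0],"hand":-1}
    - {"dp":[200,10,-5],"twist":[0,0,0],"hand":-1}

```text
clock: 22.1
tool_pos: [0.5229, -0.1079, 0.1985]
eef_rot: [0.708, 0.707, 0.0, -0.0]
contact_force: [0.9, 0.7, -0.5]
opening: 0.669
finger_force: 6.0
```

Call:
step_arm:
  motion:
    - {"dp":[45,3,0],"twist":[0,0,0],"hand":-1}
    - {"dp":[90,5,0],"twist":[0,0,0],"hand":-1}
    - {"dp":[120,7,0],"twist":[0,0,0],"hand":-1}
    - {"dp":[137,7,0],"twist":[0,0,0],"hand":-1}
    - {"dp":[137,7,20],"twist":[0,0,0],"hand":-1}

```text
clock: 22.72
tool_pos: [0.5313, 0.0291, 0.1791]
eef_rot: [0.707, 0.707, 0.001, 0.001]
contact_force: [0.3, -0.1, -1.4]
opening: 0.666
finger_force: 6.0
```

Call:
step_arm:
  motion:
    - {"dp":[0,0,30],"twist":[0,0,0],"hand":-1}
    - {"dp":[0,0,55],"twist":[0,0,0],"hand":-1}
    - {"dp":[0,0,75],"twist":[0,0,0],"hand":-1}
    - {"dp":[0,0,86],"twist":[0,0,0],"hand":-1}
    - {"dp":[0,0,86],"twist":[0,0,0],"hand":-1}

```text
clock: 23.35
tool_pos: [0.5301, 0.0271, 0.0918]
eef_rot: [0.708, 0.706, -0.0, -0.0]
contact_force: [0.6, 0.3, -0.4]
opening: 0.667
finger_force: 6.0
```

```bash
python3 chk.py .531 .0289 .0828 0
```

```text
white z 0 
white z 23 [0.0267 0.0552 0.0854]
t 23.45 at [0.5307 0.0275 0.0927] yaw -0.1 z [ 0.001 -0.    -1.   ] op 0.668 ff 5.999928081873804 F [ 0.6 -0.7 -0.4]
dp [1.4 0.3 9.9] tw [ 0.001  0.    -0.001] rows 0.2
```

Call:
step_arm:
  motion:
    - {"dp":[1,0,2.5],"twist":[0,0,0],"hand":-1}
    - {"dp":[1,0,5],"twist":[0,0,0],"hand":-1}
    - {"dp":[1,0,7.5],"twist":[0,0,0],"hand":-1}
    - {"dp":[1,0,9],"twist":[0,0,0],"hand":-1}
    - {"dp":[1,0,9],"twist":[0,0,0],"hand":-1}

```text
clock: 24.08
tool_pos: [0.5303, 0.0288, 0.083]
eef_rot: [0.707, 0.707, -0.0, -0.0]
contact_force: [0.4, 0.7, -1.1]
opening: 0.672
finger_force: 6.0
```

Call:
step_arm:
  motion:
    - {"dp":[0,0,0.5],"twist":[0,0,0],"hand":-1}
    - {"dp":[0,0,0.5],"twist":[0,0,0],"hand":-1}

```text
clock: 24.32
tool_pos: [0.5304, 0.0288, 0.0829]
eef_rot: [0.707, 0.707, 0.0, 0.0]
contact_force: [-1.1, -0.1, 2.6]
opening: 0.666
finger_force: 6.0
```

Touching. I'll release and go to cup 3 (0.516, -0.374).

Call:
step_arm:
  motion:
    - {"dp":[0,0,0],"twist":[0,0,0],"hand":-0.3}
    - {"dp":[0,0,0],"twist":[0,0,0],"hand":0.4}
    - {"dp":[0,0,0],"twist":[0,0,0],"hand":1}
    - {"dp":[0,0,0],"twist":[0,0,0],"hand":1}
    - {"dp":[0,0,0],"twist":[0,0,0],"hand":1}

```text
clock: 24.95
tool_pos: [0.5304, 0.0288, 0.0825]
eef_rot: [0.707, 0.707, 0.0, -0.0]
contact_force: [-0.0, 0.1, -0.2]
opening: 0.992
finger_force: 0.0
```

Call:
step_arm:
  motion:
    - {"dp":[0,0,-20],"twist":[0,0,0],"hand":1}
    - {"dp":[0,0,-60],"twist":[0,0,0],"hand":1}
    - {"dp":[0,0,-115],"twist":[0,0,0],"hand":1}
    - {"dp":[-20,0,-120],"twist":[0,0,0],"hand":1}
    - {"dp":[-70,0,-120],"twist":[0,0,0],"hand":1}

```text
clock: 25.58
tool_pos: [0.5313, -0.0389, 0.2036]
eef_rot: [0.705, 0.709, 0.002, 0.0]
contact_force: [0.8, -0.3, -0.6]
opening: 1.002
finger_force: 0.0
```

Call:
step_arm:
  motion:
    - {"dp":[-60,-2,0],"twist":[0,0,0],"hand":1}
    - {"dp":[-120,-5,0],"twist":[0,0,0],"hand":1}
    - {"dp":[-180,-8,0],"twist":[0,0,0],"hand":1}
    - {"dp":[-235,-11,0],"twist":[0,0,0],"hand":1}
    - {"dp":[-290,-13,20],"twist":[0,0,0],"hand":1}

```text
clock: 26.2
tool_pos: [0.5176, -0.3336, 0.1836]
eef_rot: [0.708, 0.707, 0.001, 0.002]
contact_force: [0.8, -0.2, 0.6]
opening: 1.0
finger_force: 0.0
```

Call:
step_arm:
  motion:
    - {"dp":[-35,-1,20],"twist":[0,0,0],"hand":1}
    - {"dp":[-43,-1,22],"twist":[0,0,0],"hand":1}
    - {"dp":[-43,-1,22],"twist":[0,0,0],"hand":1}
    - {"dp":[-43,-1,22],"twist":[0,0,0],"hand":1}

```text
clock: 26.7
tool_pos: [0.5171, -0.372, 0.1613]
eef_rot: [0.706, 0.708, 0.001, -0.0]
contact_force: [-0.0, -0.2, -0.2]
opening: 0.998
finger_force: 0.0
```

```bash
python3 see.py .516,-.3743,.063,0
```

```text
jug [array([0.5123, 0.2893]), np.int64(68), array([0.5132, 0.288 ]), np.int64(161)]
mat cup [array([ 0.516 , -0.3743]), np.int64(52), array([ 0.5164, -0.3738]), np.int64(122)]
mat cup [array([ 0.3938, -0.236 ]), np.int64(58), array([ 0.3935, -0.2352]), np.int64(110)]
mat cup [array([ 0.4066, -0.3868]), np.int64(21), array([ 0.4072, -0.3856]), np.int64(91)]
tray cup [0.5243 0.1037] [array([0.5238, 0.1034]), np.int64(48), array([0.5247, 0.1047]), np.int64(120)]
tray cup [0.531  0.0289] [array([0.5297, 0.0301]), np.int64(49), array([0.5303, 0.0305]), np.int64(101)]
t 26.8 at [ 0.517  -0.3724  0.1614] yaw 0.1 z [ 0.001  0.001 -1.   ] op 1.004 ff 0.0 F [ 0.3 -0.  -0. ]
dp [-2.  -1.1 98.4] tw [ 0.001 -0.001  0.002] rows 1.6
```

Call:
step_arm:
  motion:
    - {"dp":[-2,-1,30],"twist":[0,0,0],"hand":1}
    - {"dp":[-2,-1,60],"twist":[0,0,0],"hand":1}
    - {"dp":[-2,-1,85],"twist":[0,0,0],"hand":1}
    - {"dp":[-2,-1,98],"twist":[0,0,0],"hand":1}
    - {"dp":[-2,-1,98],"twist":[0,0,0],"hand":1}

```text
clock: 27.42
tool_pos: [0.515, -0.3754, 0.0623]
eef_rot: [0.707, 0.707, 0.0, -0.001]
contact_force: [-0.2, -0.1, 0.6]
opening: 1.002
finger_force: 0.0
```

Call:
step_arm:
  motion:
    - {"dp":[0,0,0],"twist":[0,0,0],"hand":-1}
    - {"dp":[0,0,0],"twist":[0,0,0],"hand":-1}
    - {"dp":[0,0,0],"twist":[0,0,0],"hand":-1}
    - {"dp":[0,0,0],"twist":[0,0,0],"hand":-1}
    - {"dp":[0,0,0],"twist":[0,0,0],"hand":-1}
  force: 6

```text
clock: 28.05
tool_pos: [0.5154, -0.3764, 0.0632]
eef_rot: [0.707, 0.707, 0.0, 0.001]
contact_force: [0.4, 0.6, 4.9]
opening: 0.65
finger_force: 6.0
```

Run:
```python
from h import *
plan((.516,-.374,.20,0),(*st(-.042,-.075),.20,0),(*st(-.042,-.075),.082,0))
```

```text
t 28.05 at [ 0.5154 -0.3764  0.0632] yaw -0.1 z [ 0.001 -0.    -1.   ] op 0.65 ff 5.999407108174637 F [0.4 0.6 4.9]
dp [   2.4    0.8 -136.8] tw [ 0.001  0.    -0.001] rows 2.2
dp [327.8  13.8   0. ] tw [0. 0. 0.] rows 5.2
dp [  0.   0. 118.] tw [0. 0. 0.] rows 1.9
```

Place TCP target z ≈ 0.0822.

Call:
step_arm:
  motion:
    - {"dp":[0,0,-12],"twist":[0,0,0],"hand":-1}
    - {"dp":[0,0,-35],"twist":[0,0,0],"hand":-1}
    - {"dp":[0,0,-70],"twist":[0,0,0],"hand":-1}
    - {"dp":[0,0,-105],"twist":[0,0,0],"hand":-1}
    - {"dp":[0,0,-130],"twist":[0,0,0],"hand":-1}

```text
clock: 28.68
tool_pos: [0.5149, -0.3763, 0.1945]
eef_rot: [0.708, 0.707, 0.0, 0.0]
contact_force: [0.5, -0.7, -1.1]
opening: 0.648
finger_force: 6.0
```

Call:
step_arm:
  motion:
    - {"dp":[25,1,-5],"twist":[0,0,0],"hand":-1}
    - {"dp":[65,3,-5],"twist":[0,0,0],"hand":-1}
    - {"dp":[110,5,-5],"twist":[0,0,0],"hand":-1}
    - {"dp":[155,7,-5],"twist":[0,0,0],"hand":-1}
    - {"dp":[200,9,-5],"twist":[0,0,0],"hand":-1}

```text
clock: 29.3
tool_pos: [0.5238, -0.1747, 0.198]
eef_rot: [0.708, 0.707, 0.0, -0.0]
contact_force: [0.3, -0.7, -0.8]
opening: 0.646
finger_force: 6.0
```

Call:
step_arm:
  motion:
    - {"dp":[45,2,0],"twist":[0,0,0],"hand":-1}
    - {"dp":[85,3,0],"twist":[0,0,0],"hand":-1}
    - {"dp":[115,5,0],"twist":[0,0,0],"hand":-1}
    - {"dp":[129,5,0],"twist":[0,0,0],"hand":-1}
    - {"dp":[129,5,20],"twist":[0,0,0],"hand":-1}

```text
clock: 29.92
tool_pos: [0.5303, -0.0465, 0.1786]
eef_rot: [0.707, 0.707, 0.001, 0.001]
contact_force: [0.7, -0.3, -2.0]
opening: 0.651
finger_force: 6.0
```

Call:
step_arm:
  motion:
    - {"dp":[0,0,30],"twist":[0,0,0],"hand":-1}
    - {"dp":[0,0,55],"twist":[0,0,0],"hand":-1}
    - {"dp":[0,0,75],"twist":[0,0,0],"hand":-1}
    - {"dp":[0,0,86],"twist":[0,0,0],"hand":-1}
    - {"dp":[0,0,86],"twist":[0,0,0],"hand":-1}

```text
clock: 30.55
tool_pos: [0.529, -0.0478, 0.0913]
eef_rot: [0.708, 0.706, -0.0, -0.0]
contact_force: [0.4, -0.1, -1.6]
opening: 0.652
finger_force: 6.0
```

```bash
python3 chk.py .5298 -.0462 .0822 0
```

```text
white z 2 [0.0298 0.0303 0.0308]
white z 185 [0.0261 0.0534 0.1008]
t 30.65 at [ 0.5296 -0.0476  0.0922] yaw -0.1 z [ 0.001 -0.    -1.   ] op 0.65 ff 5.999813199023265 F [ 0.   0.1 -1.6]
dp [ 1.4  0.1 10. ] tw [ 0.001  0.    -0.001] rows 0.2
```

Call:
step_arm:
  motion:
    - {"dp":[1,0,2.5],"twist":[0,0,0],"hand":-1}
    - {"dp":[1,0,5],"twist":[0,0,0],"hand":-1}
    - {"dp":[1,0,7.5],"twist":[0,0,0],"hand":-1}
    - {"dp":[1,0,9],"twist":[0,0,0],"hand":-1}
    - {"dp":[1,0,9],"twist":[0,0,0],"hand":-1}

```text
clock: 31.28
tool_pos: [0.5292, -0.0462, 0.0825]
eef_rot: [0.707, 0.707, -0.0, -0.0]
contact_force: [-0.2, -1.3, -1.4]
opening: 0.648
finger_force: 6.0
```

Call:
step_arm:
  motion:
    - {"dp":[0,0,0.5],"twist":[0,0,0],"hand":-1}
    - {"dp":[0,0,0.5],"twist":[0,0,0],"hand":-1}

```text
clock: 31.52
tool_pos: [0.5293, -0.0462, 0.0822]
eef_rot: [0.707, 0.707, 0.0, 0.0]
contact_force: [0.2, 0.6, -0.7]
opening: 0.651
finger_force: 6.0
```

Call:
step_arm:
  motion:
    - {"dp":[0,0,0.5],"twist":[0,0,0],"hand":-1}
    - {"dp":[0,0,0.5],"twist":[0,0,0],"hand":-1}

```text
clock: 31.78
tool_pos: [0.5292, -0.0462, 0.0821]
eef_rot: [0.707, 0.707, 0.0, 0.0]
contact_force: [-1.1, 0.4, 4.9]
opening: 0.651
finger_force: 6.0
```

Call:
step_arm:
  motion:
    - {"dp":[0,0,0],"twist":[0,0,0],"hand":-0.3}
    - {"dp":[0,0,0],"twist":[0,0,0],"hand":0.4}
    - {"dp":[0,0,0],"twist":[0,0,0],"hand":1}
    - {"dp":[0,0,0],"twist":[0,0,0],"hand":1}
    - {"dp":[0,0,0],"twist":[0,0,0],"hand":1}

```text
clock: 32.4
tool_pos: [0.5293, -0.0462, 0.0815]
eef_rot: [0.707, 0.707, 0.0, -0.0]
contact_force: [0.3, -0.3, 1.0]
opening: 0.994
finger_force: 0.0
```

Call:
step_arm:
  motion:
    - {"dp":[0,0,-20],"twist":[0,0,0],"hand":1}
    - {"dp":[0,0,-60],"twist":[0,0,0],"hand":1}
    - {"dp":[0,0,-115],"twist":[0,0,0],"hand":1}
    - {"dp":[-20,0,-120],"twist":[0,0,0],"hand":1}
    - {"dp":[-70,0,-120],"twist":[0,0,0],"hand":1}

```text
clock: 33.02
tool_pos: [0.5304, -0.1139, 0.2026]
eef_rot: [0.705, 0.709, 0.002, 0.0]
contact_force: [0.1, 0.3, 0.3]
opening: 0.997
finger_force: 0.0
```

Call:
step_arm:
  motion:
    - {"dp":[-55,-25,0],"twist":[0,0,0],"hand":1}
    - {"dp":[-110,-50,0],"twist":[0,0,0],"hand":1}
    - {"dp":[-165,-75,0],"twist":[0,0,0],"hand":1}
    - {"dp":[-220,-100,0],"twist":[0,0,0],"hand":1}
    - {"dp":[-270,-122,20],"twist":[0,0,0],"hand":1}

```text
clock: 33.65
tool_pos: [0.4064, -0.3889, 0.1825]
eef_rot: [0.708, 0.706, 0.0, 0.002]
contact_force: [1.3, -0.6, 0.5]
opening: 1.002
finger_force: 0.0
```

Call:
step_arm:
  motion:
    - {"dp":[0,0,22],"twist":[0,0,0],"hand":1}
    - {"dp":[0,0,22],"twist":[0,0,0],"hand":1}
    - {"dp":[0,0,22],"twist":[0,0,0],"hand":1}
    - {"dp":[0,0,22],"twist":[0,0,0],"hand":1}

```text
clock: 34.15
tool_pos: [0.408, -0.3856, 0.1605]
eef_rot: [0.707, 0.707, 0.0, 0.001]
contact_force: [0.2, 0.7, -0.2]
opening: 1.0
finger_force: 0.0
```

```bash
python3 see.py .407,-.386,.063,0
```

```text
jug [array([0.5124, 0.2901]), np.int64(67), array([0.5127, 0.2892]), np.int64(156)]
mat cup [array([ 0.3938, -0.236 ]), np.int64(59), array([ 0.3941, -0.2361]), np.int64(111)]
mat cup [array([ 0.4069, -0.3864]), np.int64(45), array([ 0.4068, -0.3851]), np.int64(100)]
tray cup [0.5243 0.1037] [array([0.5237, 0.1035]), np.int64(50), array([0.5249, 0.1046]), np.int64(122)]
tray cup [0.531  0.0289] [array([0.5299, 0.03  ]), np.int64(49), array([0.5303, 0.0306]), np.int64(100)]
tray cup [ 0.5298 -0.0462] [array([ 0.5286, -0.045 ]), np.int64(53), array([ 0.5293, -0.0447]), np.int64(122)]
t 34.25 at [ 0.4077 -0.3857  0.1603] yaw 0.0 z [ 0.001 -0.001 -1.   ] op 0.997 ff 0.0 F [-0.2  0.3 -0.1]
dp [-0.2 -0.8 97.3] tw [0.001 0.001 0.   ] rows 1.6
```

Call:
step_arm:
  motion:
    - {"dp":[0,-1,30],"twist":[0,0,0],"hand":1}
    - {"dp":[0,-1,60],"twist":[0,0,0],"hand":1}
    - {"dp":[0,-1,85],"twist":[0,0,0],"hand":1}
    - {"dp":[0,-1,97],"twist":[0,0,0],"hand":1}
    - {"dp":[0,-1,97],"twist":[0,0,0],"hand":1}

```text
clock: 34.88
tool_pos: [0.406, -0.3858, 0.0624]
eef_rot: [0.707, 0.707, 0.0, -0.0]
contact_force: [0.2, -1.2, -0.4]
opening: 0.998
finger_force: 0.0
```

Call:
step_arm:
  motion:
    - {"dp":[0,0,0],"twist":[0,0,0],"hand":-1}
    - {"dp":[0,0,0],"twist":[0,0,0],"hand":-1}
    - {"dp":[0,0,0],"twist":[0,0,0],"hand":-1}
    - {"dp":[0,0,0],"twist":[0,0,0],"hand":-1}
    - {"dp":[0,0,0],"twist":[0,0,0],"hand":-1}
  force: 6

```text
clock: 35.5
tool_pos: [0.4062, -0.3863, 0.0631]
eef_rot: [0.707, 0.707, 0.0, 0.0]
contact_force: [-0.3, 0.5, 5.9]
opening: 0.664
finger_force: 6.0
```

Call:
step_arm:
  motion:
    - {"dp":[0,0,-12],"twist":[0,0,0],"hand":-1}
    - {"dp":[0,0,-35],"twist":[0,0,0],"hand":-1}
    - {"dp":[0,0,-70],"twist":[0,0,0],"hand":-1}
    - {"dp":[0,0,-105],"twist":[0,0,0],"hand":-1}
    - {"dp":[0,0,-137],"twist":[0,0,0],"hand":-1}

```text
clock: 36.12
tool_pos: [0.4056, -0.3858, 0.2011]
eef_rot: [0.707, 0.707, 0.0, -0.0]
contact_force: [0.8, -0.4, -1.2]
opening: 0.665
finger_force: 6.0
```

Run:
```python
from h import *
print(r.get_state()['q'].round(2))
plan((.46,-.24,.20,45),(.56,-.08,.20,90),(*st(.045,.05),.20,90),(*st(.045,.05),.082,90))
```

```text
[ 0.61  0.69  0.11  1.83 -0.12  0.63  0.79]
t 36.12 at [ 0.4056 -0.3858  0.2011] yaw -0.1 z [-0.  0. -1.] op 0.665 ff 5.999834178364836 F [ 0.8 -0.4 -1.2]
dp [145.9  54.2   1.1] tw [-0.    -0.    -0.786] rows 4.2
dp [ 42.4 183.8   0. ] tw [ 0.     0.    -0.785] rows 4.2
dp [-52.1 161.9   0. ] tw [0. 0. 0.] rows 2.7
dp [  0.   0. 118.] tw [0. 0. 0.] rows 1.9
```

Call:
step_arm:
  motion:
    - {"dp":[20,7,0],"twist":[0,0,-0.1],"hand":-1}
    - {"dp":[50,18,0],"twist":[0,0,-0.27],"hand":-1}
    - {"dp":[82,30,0],"twist":[0,0,-0.44],"hand":-1}
    - {"dp":[114,42,0],"twist":[0,0,-0.62],"hand":-1}
    - {"dp":[146,54,0],"twist":[0,0,-0.785],"hand":-1}

```text
clock: 36.75
tool_pos: [0.46, -0.2391, 0.2]
eef_rot: [0.381, 0.925, -0.0, -0.0]
contact_force: [0.0, -0.2, -1.6]
opening: 0.667
finger_force: 6.0
```

Call:
step_arm:
  motion:
    - {"dp":[8,36,0],"twist":[0,0,-0.16],"hand":-1}
    - {"dp":[17,73,0],"twist":[0,0,-0.33],"hand":-1}
    - {"dp":[26,110,0],"twist":[0,0,-0.5],"hand":-1}
    - {"dp":[34,147,0],"twist":[0,0,-0.66],"hand":-1}
    - {"dp":[42,184,0],"twist":[0,0,-0.785],"hand":-1}

```text
clock: 37.38
tool_pos: [0.5608, -0.0798, 0.1999]
eef_rot: [-0.001, 1.0, -0.0, -0.0]
contact_force: [0.0, 0.4, -0.6]
opening: 0.67
finger_force: 6.0
```

Call:
step_arm:
  motion:
    - {"dp":[-12,38,0],"twist":[0,0,0],"hand":-1}
    - {"dp":[-25,78,0],"twist":[0,0,0],"hand":-1}
    - {"dp":[-38,118,0],"twist":[0,0,0],"hand":-1}
    - {"dp":[-48,150,0],"twist":[0,0,0],"hand":-1}
    - {"dp":[-52,162,0],"twist":[0,0,0],"hand":-1}

```text
clock: 38.0
tool_pos: [0.6128, 0.084, 0.1998]
eef_rot: [-0.001, 1.0, 0.0, -0.0]
contact_force: [0.1, -0.4, -1.3]
opening: 0.663
finger_force: 6.0
```

Run:
```python
from h import *
plan((*st(.045,.05),.092,90))
```

```text
t 38.0 at [0.6128 0.084  0.1998] yaw 90.1 z [-0.     0.001 -1.   ] op 0.663 ff 5.999899768066825 F [ 0.1 -0.4 -1.3]
dp [  0.7  -2.2 107.8] tw [ 0.001 -0.     0.001] rows 1.7
```

Call:
step_arm:
  motion:
    - {"dp":[0,-2,25],"twist":[0,0,0],"hand":-1}
    - {"dp":[0.5,-2,55],"twist":[0,0,0],"hand":-1}
    - {"dp":[0.5,-2,85],"twist":[0,0,0],"hand":-1}
    - {"dp":[0.5,-2,103],"twist":[0,0,0],"hand":-1}
    - {"dp":[0.5,-2,108],"twist":[0,0,0],"hand":-1}

```text
clock: 38.62
tool_pos: [0.6119, 0.0784, 0.0908]
eef_rot: [0.001, 1.0, -0.001, -0.001]
contact_force: [-0.6, -0.4, -0.9]
opening: 0.667
finger_force: 6.0
```

Call:
step_arm:
  motion:
    - {"dp":[0,0,2],"twist":[0,0,0],"hand":-1}
    - {"dp":[0,0,4.5],"twist":[0,0,0],"hand":-1}
    - {"dp":[0,0,6.5],"twist":[0,0,0],"hand":-1}
    - {"dp":[0,0,7.5],"twist":[0,0,0],"hand":-1}
    - {"dp":[0,0,7.5],"twist":[0,0,0],"hand":-1}

```text
clock: 39.25
tool_pos: [0.6125, 0.0795, 0.0842]
eef_rot: [0.001, 1.0, 0.0, 0.0]
contact_force: [1.1, -0.1, -1.1]
opening: 0.667
finger_force: 6.0
```

Call:
step_arm:
  motion:
    - {"dp":[0,0,0],"twist":[0,0,0],"hand":-1}

```text
clock: 39.38
tool_pos: [0.6126, 0.0795, 0.0842]
eef_rot: [0.001, 1.0, 0.0, 0.0]
contact_force: [-0.5, -0.7, -0.9]
opening: 0.668
finger_force: 6.0
```

Call:
step_arm:
  motion:
    - {"dp":[0,0,0.7],"twist":[0,0,0],"hand":-1}
    - {"dp":[0,0,1.4],"twist":[0,0,0],"hand":-1}
    - {"dp":[0,0,1.4],"twist":[0,0,0],"hand":-1}

```text
clock: 39.75
tool_pos: [0.6124, 0.0795, 0.0826]
eef_rot: [0.001, 1.0, 0.0, -0.0]
contact_force: [-0.0, 0.4, -0.9]
opening: 0.665
finger_force: 6.0
```

Call:
step_arm:
  motion:
    - {"dp":[0,0,0.5],"twist":[0,0,0],"hand":-1}
    - {"dp":[0,0,0.5],"twist":[0,0,0],"hand":-1}

```text
clock: 40.0
tool_pos: [0.6125, 0.0795, 0.0823]
eef_rot: [0.001, 1.0, 0.0, 0.0]
contact_force: [0.2, -0.4, -0.3]
opening: 0.665
finger_force: 6.0
```

Call:
step_arm:
  motion:
    - {"dp":[0,0,0.6],"twist":[0,0,0],"hand":-1}
    - {"dp":[0,0,0.6],"twist":[0,0,0],"hand":-1}

```text
clock: 40.25
tool_pos: [0.6125, 0.0794, 0.0821]
eef_rot: [0.001, 1.0, -0.0, 0.0]
contact_force: [-1.2, -0.8, 4.0]
opening: 0.668
finger_force: 6.0
```

Call:
step_arm:
  motion:
    - {"dp":[0,0,0],"twist":[0,0,0],"hand":-0.3}
    - {"dp":[0,0,0],"twist":[0,0,0],"hand":0.4}
    - {"dp":[0,0,0],"twist":[0,0,0],"hand":1}
    - {"dp":[0,0,0],"twist":[0,0,0],"hand":1}
    - {"dp":[0,0,0],"twist":[0,0,0],"hand":1}

```text
clock: 40.88
tool_pos: [0.6125, 0.0795, 0.0815]
eef_rot: [0.001, 1.0, 0.0, -0.0]
contact_force: [-0.2, -0.2, 0.3]
opening: 0.995
finger_force: 0.0
```

Call:
step_arm:
  motion:
    - {"dp":[0,0,-20],"twist":[0,0,0],"hand":1}
    - {"dp":[0,0,-60],"twist":[0,0,0],"hand":1}
    - {"dp":[0,0,-118],"twist":[0,0,0],"hand":1}
    - {"dp":[5,-20,-120],"twist":[0,0,0],"hand":1}
    - {"dp":[20,-70,-120],"twist":[0,0,0],"hand":1}

```text
clock: 41.5
tool_pos: [0.5932, 0.0114, 0.2034]
eef_rot: [-0.002, 1.0, 0.001, 0.002]
contact_force: [-0.2, -2.1, -0.4]
opening: 1.002
finger_force: 0.0
```

Run:
```python
from h import *
plan((.51,-.10,.20,45),(.394,-.236,.16,0))
```

```text
t 41.5 at [0.5932 0.0114 0.2034] yaw 90.2 z [ 0.004  0.002 -1.   ] op 1.002 ff 0.0 F [-0.2 -2.1 -0.4]
dp [  83.5 -111.2    2.8] tw [0.004 0.003 0.788] rows 4.2
dp [ -14.1 -178.2   40. ] tw [0.    0.    0.785] rows 4.2
```

Call:
step_arm:
  motion:
    - {"dp":[17,-22,0],"twist":[0,0,0.16],"hand":1}
    - {"dp":[34,-44,0],"twist":[0,0,0.33],"hand":1}
    - {"dp":[51,-66,0],"twist":[0,0,0.5],"hand":1}
    - {"dp":[68,-90,0],"twist":[0,0,0.66],"hand":1}
    - {"dp":[83,-111,0],"twist":[0,0,0.787],"hand":1}

```text
clock: 42.12
tool_pos: [0.5078, -0.1029, 0.2019]
eef_rot: [0.387, 0.922, -0.0, -0.0]
contact_force: [0.9, 0.2, -0.2]
opening: 0.997
finger_force: 0.0
```

Call:
step_arm:
  motion:
    - {"dp":[-3,-36,0],"twist":[0,0,0.16],"hand":1}
    - {"dp":[-6,-72,5],"twist":[0,0,0.33],"hand":1}
    - {"dp":[-9,-108,10],"twist":[0,0,0.5],"hand":1}
    - {"dp":[-12,-144,25],"twist":[0,0,0.66],"hand":1}
    - {"dp":[-14,-178,40],"twist":[0,0,0.785],"hand":1}

```text
clock: 42.75
tool_pos: [0.3915, -0.238, 0.1617]
eef_rot: [0.71, 0.704, -0.0, 0.0]
contact_force: [0.5, -0.5, -1.0]
opening: 1.001
finger_force: 0.0
```

Call:
step_arm:
  motion:
    - {"dp":[0,0,0],"twist":[0,0,0],"hand":1}
    - {"dp":[0,0,0],"twist":[0,0,0],"hand":1}
    - {"dp":[0,0,0],"twist":[0,0,0],"hand":1}

```text
clock: 43.12
tool_pos: [0.3938, -0.2359, 0.162]
eef_rot: [0.707, 0.707, 0.001, 0.0]
contact_force: [-1.1, 0.2, -0.5]
opening: 1.003
finger_force: 0.0
```

```bash
python3 see.py .394,-.236,.063,0
```

```text
jug [array([0.5123, 0.2887]), np.int64(69), array([0.5131, 0.2883]), np.int64(160)]
mat cup [array([ 0.3938, -0.2363]), np.int64(27), array([ 0.3938, -0.236 ]), np.int64(110)]
tray cup [0.5243 0.1037] [array([0.5237, 0.1034]), np.int64(51), array([0.5249, 0.1044]), np.int64(124)]
tray cup [0.531  0.0289] [array([0.5297, 0.03  ]), np.int64(50), array([0.5303, 0.0307]), np.int64(105)]
tray cup [ 0.5298 -0.0462] [array([ 0.5285, -0.0451]), np.int64(54), array([ 0.5294, -0.0449]), np.int64(127)]
tray cup [0.6121 0.0819] [array([0.6128, 0.0795]), np.int64(54), array([0.6141, 0.0802]), np.int64(71)]
t 43.23 at [ 0.3936 -0.2361  0.1619] yaw -0.0 z [ 0.001  0.    -1.   ] op 1.004 ff 0.0 F [-0.4  0.2  0.7]
dp [ 0.   0.3 98.9] tw [ 0.001 -0.    -0.001] rows 1.6
```

Call:
step_arm:
  motion:
    - {"dp":[0,0,30],"twist":[0,0,0],"hand":1}
    - {"dp":[0,0,60],"twist":[0,0,0],"hand":1}
    - {"dp":[0,0,85],"twist":[0,0,0],"hand":1}
    - {"dp":[0,0,98.5],"twist":[0,0,0],"hand":1}
    - {"dp":[0,0,98.5],"twist":[0,0,0],"hand":1}

```text
clock: 43.85
tool_pos: [0.3928, -0.2363, 0.0627]
eef_rot: [0.708, 0.706, -0.0, -0.001]
contact_force: [0.9, -0.0, 0.3]
opening: 0.998
finger_force: 0.0
```

Call:
step_arm:
  motion:
    - {"dp":[0,0,0],"twist":[0,0,0],"hand":-1}
    - {"dp":[0,0,0],"twist":[0,0,0],"hand":-1}
    - {"dp":[0,0,0],"twist":[0,0,0],"hand":-1}
    - {"dp":[0,0,0],"twist":[0,0,0],"hand":-1}
    - {"dp":[0,0,0],"twist":[0,0,0],"hand":-1}
  force: 6

```text
clock: 44.48
tool_pos: [0.3931, -0.2369, 0.0636]
eef_rot: [0.708, 0.706, 0.0, 0.001]
contact_force: [0.3, -0.2, 6.2]
opening: 0.667
finger_force: 6.0
```

Call:
step_arm:
  motion:
    - {"dp":[0,0,-12],"twist":[0,0,0],"hand":-1}
    - {"dp":[0,0,-35],"twist":[0,0,0],"hand":-1}
    - {"dp":[0,0,-70],"twist":[0,0,0],"hand":-1}
    - {"dp":[0,0,-105],"twist":[0,0,0],"hand":-1}
    - {"dp":[0,0,-137],"twist":[0,0,0],"hand":-1}

```text
clock: 45.1
tool_pos: [0.3923, -0.2365, 0.2017]
eef_rot: [0.708, 0.706, 0.0, -0.0]
contact_force: [1.0, 0.3, -2.0]
opening: 0.669
finger_force: 6.0
```

Run:
```python
from h import *
plan((.50,-.14,.20,45),(*st(.045,-.05),.20,90))
```

```text
t 45.1 at [ 0.3923 -0.2365  0.2017] yaw -0.2 z [-0.  0. -1.] op 0.669 ff 5.999919371242868 F [ 1.   0.3 -2. ]
dp [ 96.8 107.4   1.8] tw [-0.    -0.    -0.789] rows 4.2
dp [  4.4 168.1   0. ] tw [ 0.     0.    -0.785] rows 4.2
```

Call:
step_arm:
  motion:
    - {"dp":[12,14,0],"twist":[0,0,-0.1],"hand":-1}
    - {"dp":[33,36,0],"twist":[0,0,-0.27],"hand":-1}
    - {"dp":[54,60,0],"twist":[0,0,-0.44],"hand":-1}
    - {"dp":[76,84,0],"twist":[0,0,-0.62],"hand":-1}
    - {"dp":[97,107,1],"twist":[0,0,-0.789],"hand":-1}

```text
clock: 45.72
tool_pos: [0.5007, -0.1379, 0.1981]
eef_rot: [0.378, 0.926, 0.0, -0.001]
contact_force: [0.3, -0.2, -1.0]
opening: 0.667
finger_force: 6.0
```

Call:
step_arm:
  motion:
    - {"dp":[1,35,0],"twist":[0,0,-0.16],"hand":-1}
    - {"dp":[2,70,0],"twist":[0,0,-0.33],"hand":-1}
    - {"dp":[2,105,0],"twist":[0,0,-0.5],"hand":-1}
    - {"dp":[2,140,0],"twist":[0,0,-0.66],"hand":-1}
    - {"dp":[2,166,0],"twist":[0,0,-0.785],"hand":-1}

```text
clock: 46.35
tool_pos: [0.6163, -0.0183, 0.1977]
eef_rot: [-0.005, 1.0, 0.001, -0.001]
contact_force: [0.2, 0.3, -1.4]
opening: 0.663
finger_force: 6.0
```

Call:
step_arm:
  motion:
    - {"dp":[0,0,0],"twist":[0,0,0],"hand":-1}
    - {"dp":[0,0,0],"twist":[0,0,0],"hand":-1}

```text
clock: 46.6
tool_pos: [0.6145, -0.0219, 0.1981]
eef_rot: [0.0, 1.0, -0.0, -0.001]
contact_force: [-0.1, -0.7, -1.7]
opening: 0.668
finger_force: 6.0
```

Run:
```python
from h import *
plan((.6155,-.021,.092,90))
```

```text
t 46.6 at [ 0.6145 -0.0219  0.1981] yaw 89.9 z [-0.003 -0.001 -1.   ] op 0.668 ff 5.999790656205732 F [-0.1 -0.7 -1.7]
dp [ -1.3   1.  106.1] tw [-0.001 -0.003 -0.001] rows 1.7
```

Call:
step_arm:
  motion:
    - {"dp":[-1,1,25],"twist":[0,0,0],"hand":-1}
    - {"dp":[-1,1,55],"twist":[0,0,0],"hand":-1}
    - {"dp":[-1,1,85],"twist":[0,0,0],"hand":-1}
    - {"dp":[-1,1,102],"twist":[0,0,0],"hand":-1}
    - {"dp":[-1,1,106],"twist":[0,0,0],"hand":-1}

```text
clock: 47.22
tool_pos: [0.616, -0.0209, 0.0923]
eef_rot: [0.0, 1.0, -0.0, -0.001]
contact_force: [0.0, 0.3, -1.4]
opening: 0.666
finger_force: 6.0
```

Call:
step_arm:
  motion:
    - {"dp":[0,0,2],"twist":[0,0,0],"hand":-1}
    - {"dp":[0,0,4.5],"twist":[0,0,0],"hand":-1}
    - {"dp":[0,0,6.5],"twist":[0,0,0],"hand":-1}
    - {"dp":[0,0,7.5],"twist":[0,0,0],"hand":-1}
    - {"dp":[0,0,7.5],"twist":[0,0,0],"hand":-1}

```text
clock: 47.85
tool_pos: [0.617, -0.0202, 0.0857]
eef_rot: [-0.0, 1.0, 0.0, 0.0]
contact_force: [-0.0, -0.7, -1.7]
opening: 0.666
finger_force: 6.0
```

Call:
step_arm:
  motion:
    - {"dp":[0,0,0],"twist":[0,0,0],"hand":-1}

```text
clock: 47.98
tool_pos: [0.617, -0.0202, 0.0857]
eef_rot: [-0.0, 1.0, 0.0, 0.0]
contact_force: [-0.0, -0.3, -0.5]
opening: 0.664
finger_force: 6.0
```

Call:
step_arm:
  motion:
    - {"dp":[0,0,1],"twist":[0,0,0],"hand":-1}
    - {"dp":[0,0,2],"twist":[0,0,0],"hand":-1}
    - {"dp":[0,0,2.7],"twist":[0,0,0],"hand":-1}
    - {"dp":[0,0,2.7],"twist":[0,0,0],"hand":-1}

```text
clock: 48.48
tool_pos: [0.6169, -0.0202, 0.0829]
eef_rot: [-0.0, 1.0, 0.0, -0.0]
contact_force: [-0.3, -0.3, -0.3]
opening: 0.666
finger_force: 6.0
```

Call:
step_arm:
  motion:
    - {"dp":[0,0,0.5],"twist":[0,0,0],"hand":-1}
    - {"dp":[0,0,0.5],"twist":[0,0,0],"hand":-1}

```text
clock: 48.72
tool_pos: [0.617, -0.0202, 0.0827]
eef_rot: [-0.0, 1.0, -0.0, 0.0]
contact_force: [-2.1, -1.4, 1.9]
opening: 0.667
finger_force: 6.0
```

Call:
step_arm:
  motion:
    - {"dp":[0,0,0],"twist":[0,0,0],"hand":-0.3}
    - {"dp":[0,0,0],"twist":[0,0,0],"hand":0.4}
    - {"dp":[0,0,0],"twist":[0,0,0],"hand":1}
    - {"dp":[0,0,0],"twist":[0,0,0],"hand":1}
    - {"dp":[0,0,0],"twist":[0,0,0],"hand":1}

```text
clock: 49.35
tool_pos: [0.617, -0.0202, 0.0824]
eef_rot: [-0.0, 1.0, 0.0, 0.0]
contact_force: [-0.4, 0.3, -0.6]
opening: 0.996
finger_force: 0.0
```

Call:
step_arm:
  motion:
    - {"dp":[0,0,-20],"twist":[0,0,0],"hand":1}
    - {"dp":[0,0,-60],"twist":[0,0,0],"hand":1}
    - {"dp":[0,0,-115],"twist":[0,0,0],"hand":1}
    - {"dp":[0,0,-175],"twist":[0,0,0],"hand":0.5}
    - {"dp":[0,0,-225],"twist":[0,0,0],"hand":0}

```text
clock: 49.98
tool_pos: [0.6171, -0.0201, 0.3116]
eef_rot: [-0.0, 1.0, 0.0, 0.002]
contact_force: [0.8, 0.4, -0.5]
opening: 0.794
finger_force: 0.0
```

```bash
python3 - <<'E'
from h import *
S,C=both()
cv2.imwrite('pics/s6.png',cv2.cvtColor(S[1]['pixels'],cv2.COLOR_RGB2BGR))
for i,Q in enumerate(pts(S,C,(.7238,.0363),.25,.196,.217)):
    d=np.hypot(Q[:,0]-.7238,Q[:,1]-.0363); m=(d>.05)&(d<.19)
    if m.sum()>10: print('spout ang',np.degrees(np.arctan2(np.median(Q[m,1]-.0363),np.median(Q[m,0]-.7238))),m.sum())
E
python3 see.py .617,.10,.31,90
```

```text
spout ang 98.69499336808255 187
spout ang 95.6591914388919 285
jug [array([0.5125, 0.2888]), np.int64(70), array([0.5129, 0.2889]), np.int64(150)]
tray cup [0.5243 0.1037] [array([0.5238, 0.1034]), np.int64(50), array([0.5244, 0.1047]), np.int64(123)]
tray cup [0.531  0.0289] [array([0.53, 0.03]), np.int64(48), array([0.5306, 0.0308]), np.int64(104)]
tray cup [ 0.5298 -0.0462] [array([ 0.5288, -0.0457]), np.int64(32), array([ 0.5293, -0.045 ]), np.int64(123)]
tray cup [0.6121 0.0819] [array([0.6129, 0.0794]), np.int64(48), array([0.614 , 0.0799]), np.int64(79)]
tray cup [ 0.6158 -0.018 ] [array([ 0.6164, -0.0201]), np.int64(25), array([ 0.6175, -0.0193]), np.int64(118)]
t 50.17 at [ 0.6171 -0.0202  0.3094] yaw 90.0 z [ 0.003 -0.    -1.   ] op 0.617 ff 0.0 F [ 0.9  0.5 -0.4]
dp [ 1.000e-01  1.202e+02 -6.000e-01] tw [-0.     0.003  0.   ] rows 1.9
```

View pics/s6.png

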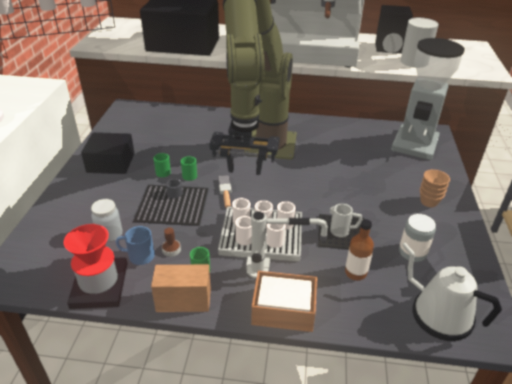

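All five cups are on the grille (scene pixels around 242–287, 207–240), the jug is on the bar mat (343,222), and the drying mat holds only the dosing cup. Now the spout goes back.

Run:
```python
from h import *
h=np.array([.7238,.0363]); a=np.radians(97.2)
p=h+.115*np.array([np.cos(a),np.sin(a)]); print(p)
plan((.66,.06,.30,45),(*p,.30,7.2),(*p,.208,7.2))
```

```text
[0.70938668 0.15039319]
t 50.17 at [ 0.6171 -0.0202  0.3094] yaw 90.0 z [ 0.003 -0.    -1.   ] op 0.617 ff 0.0 F [ 0.9  0.5 -0.4]
dp [-42.9  80.2   9.5] tw [0.001 0.003 0.786] rows 4.2
dp [29.  98.8  0. ] tw [0.   0.   0.66] rows 3.5
dp [ 0.  0. 92.] tw [0. 0. 0.] rows 1.5
```

Call:
step_arm:
  motion:
    - {"dp":[-9,16,0],"twist":[0,0,0.16],"hand":0}
    - {"dp":[-18,32,0],"twist":[0,0,0.33],"hand":0}
    - {"dp":[-26,48,4],"twist":[0,0,0.5],"hand":0}
    - {"dp":[-35,65,8],"twist":[0,0,0.66],"hand":0}
    - {"dp":[-43,80,9],"twist":[0,0,0.786],"hand":0}

```text
clock: 50.8
tool_pos: [0.6588, 0.0603, 0.2963]
eef_rot: [0.385, 0.923, -0.001, -0.002]
contact_force: [0.2, 0.6, -0.3]
opening: 0.496
finger_force: 0.0
```

Call:
step_arm:
  motion:
    - {"dp":[7,25,0],"twist":[0,0,0.16],"hand":0}
    - {"dp":[14,50,0],"twist":[0,0,0.33],"hand":0}
    - {"dp":[21,75,0],"twist":[0,0,0.5],"hand":0}
    - {"dp":[29,99,0],"twist":[0,0,0.66],"hand":0}
    - {"dp":[29,99,0],"twist":[0,0,0.66],"hand":0}

```text
clock: 51.42
tool_pos: [0.7084, 0.1529, 0.2961]
eef_rot: [0.66, 0.752, -0.001, -0.001]
contact_force: [-0.1, -0.1, 0.1]
opening: 0.499
finger_force: 0.0
```

Call:
step_arm:
  motion:
    - {"dp":[0,0,0],"twist":[0,0,0],"hand":0}
    - {"dp":[0,0,0],"twist":[0,0,0],"hand":0}

```text
clock: 51.68
tool_pos: [0.7091, 0.1483, 0.2983]
eef_rot: [0.662, 0.75, -0.001, 0.0]
contact_force: [-0.5, 0.1, -0.1]
opening: 0.495
finger_force: 0.0
```

Run:
```python
from h import *
plan((.7094,.1504,.208,7.2))
```

```text
t 51.67 at [0.7091 0.1483 0.2983] yaw 7.1 z [-0.001 -0.001 -1.   ] op 0.495 ff 0.0 F [-0.5  0.1 -0.1]
dp [ 2.1  0.7 90.3] tw [-0.001  0.001 -0.001] rows 1.4
```

Call:
step_arm:
  motion:
    - {"dp":[2,0.5,40],"twist":[0,0,0],"hand":0}
    - {"dp":[2,0.5,80],"twist":[0,0,0],"hand":0}
    - {"dp":[2,0.5,90],"twist":[0,0,0],"hand":0}
    - {"dp":[2,0.5,90],"twist":[0,0,0],"hand":0}

```text
clock: 52.18
tool_pos: [0.7099, 0.1516, 0.2088]
eef_rot: [0.662, 0.75, -0.0, 0.0]
contact_force: [-0.5, -1.3, -0.3]
opening: 0.501
finger_force: 0.0
```

Call:
step_arm:
  motion:
    - {"dp":[-1.5,-17,0],"twist":[0,0,-0.15],"hand":0}
    - {"dp":[-5,-34,0],"twist":[0,0,-0.3],"hand":0}
    - {"dp":[-11.5,-50,0],"twist":[0,0,-0.45],"hand":0}
    - {"dp":[-20,-65,0],"twist":[0,0,-0.6],"hand":0}
    - {"dp":[-31,-78.5,0],"twist":[0,0,-0.75],"hand":0}
  force: 5

```text
clock: 52.8
tool_pos: [0.6372, 0.1127, 0.2113]
eef_rot: [0.338, 0.941, 0.002, 0.002]
contact_force: [0.0, 1.7, 0.3]
opening: 0.499
finger_force: 0.9
```

Call:
step_arm:
  motion:
    - {"dp":[-1.5,-17,0],"twist":[0,0,-0.15],"hand":0}
    - {"dp":[-5,-34,0],"twist":[0,0,-0.3],"hand":0}
    - {"dp":[-11.5,-50,0],"twist":[0,0,-0.45],"hand":0}
    - {"dp":[-20,-65,0],"twist":[0,0,-0.6],"hand":0}
    - {"dp":[-28.5,-76,0],"twist":[0,0,-0.72],"hand":0}

```text
clock: 53.42
tool_pos: [0.61, 0.0349, 0.2109]
eef_rot: [-0.014, 1.0, 0.0, 0.002]
contact_force: [-1.6, 2.1, 0.4]
opening: 0.497
finger_force: 0.8
```

Run:
```python
from h import *
h=np.array([.7238,.0363]); a=np.radians(181.7)
p=h+.115*np.array([np.cos(a),np.sin(a)])
plan((*p,.208,91.7))
```

```text
t 53.42 at [0.61   0.0349 0.2109] yaw 91.6 z [ 0.004  0.001 -1.   ] op 0.497 ff 0.8433825289830565 F [-1.6  2.1  0.4]
dp [ 1.2 -1.9  2.9] tw [ 0.     0.004 -0.002] rows 0.1
```

Now centre it with a light pinch, then let go and lift.

Call:
step_arm:
  motion:
    - {"dp":[1,-2,2],"twist":[0,0,0],"hand":0}
    - {"dp":[1,-2,2],"twist":[0,0,0],"hand":-0.2}
    - {"dp":[1,-2,2],"twist":[0,0,0],"hand":-0.4}
    - {"dp":[1,-2,2],"twist":[0,0,0],"hand":-1}
    - {"dp":[1,-2,2],"twist":[0,0,0],"hand":-1}
  force: 5

```text
clock: 54.05
tool_pos: [0.6081, 0.0338, 0.2067]
eef_rot: [-0.012, 1.0, 0.0, 0.0]
contact_force: [-0.5, 0.4, 3.0]
opening: 0.245
finger_force: 4.7
```

Call:
step_arm:
  motion:
    - {"dp":[0,0,0],"twist":[0,0,0],"hand":-1}
    - {"dp":[0,0,0],"twist":[0,0,0],"hand":0.2}
    - {"dp":[0,0,0],"twist":[0,0,0],"hand":0.2}
    - {"dp":[0,0,0],"twist":[0,0,0],"hand":0.2}
    - {"dp":[0,0,0],"twist":[0,0,0],"hand":0.2}

```text
clock: 54.68
tool_pos: [0.6078, 0.033, 0.2063]
eef_rot: [-0.012, 1.0, -0.0, -0.0]
contact_force: [-0.6, 0.3, -0.7]
opening: 0.599
finger_force: 0.0
```

Call:
step_arm:
  motion:
    - {"dp":[0,0,-15],"twist":[0,0,0],"hand":0.2}
    - {"dp":[0,0,-45],"twist":[0,0,0],"hand":0.2}
    - {"dp":[0,0,-90],"twist":[0,0,0],"hand":0.2}
    - {"dp":[40,0,-100],"twist":[0,0,0],"hand":0.2}
    - {"dp":[90,0,-100],"twist":[0,0,0],"hand":0.2}

```text
clock: 55.3
tool_pos: [0.5184, 0.0315, 0.3085]
eef_rot: [-0.012, 1.0, 0.001, 0.002]
contact_force: [-0.4, 0.2, 0.0]
opening: 0.599
finger_force: 0.0
```

Call:
step_arm:
  motion:
    - {"dp":[60,0,0],"twist":[0,0,0],"hand":0.2}
    - {"dp":[110,0,0],"twist":[0,0,0],"hand":0.2}
    - {"dp":[110,0,0],"twist":[0,0,0],"hand":0.2}
    - {"dp":[110,0,0],"twist":[0,0,0],"hand":0.2}

```text
clock: 55.8
tool_pos: [0.4095, 0.0286, 0.3075]
eef_rot: [-0.012, 1.0, 0.0, 0.002]
contact_force: [1.0, -0.4, 0.3]
opening: 0.601
finger_force: 0.0
```

```bash
python3 - <<'E'
from h import *
S,C=both()
for n,s in zip('ts',S):
    cv2.imwrite(f'pics/{n}7.png',cv2.resize(cv2.cvtColor(s['pixels'],cv2.COLOR_RGB2BGR)[100:300,90:430],(748,440),interpolation=cv2.INTER_CUBIC))
for i,Q in enumerate(pts(S,C,(.7238,.0363),.25,.196,.217)):
    d=np.hypot(Q[:,0]-.7238,Q[:,1]-.0363); m=(d>.05)&(d<.19)
    if m.sum()>10: print('spout ang',np.degrees(np.arctan2(np.median(Q[m,1]-.0363),np.median(Q[m,0]-.7238)))%360,m.sum())
E
python3 see.py
```

```text
spout ang 180.6180773509343 182
spout ang 180.55931159947232 158
jug [array([0.5125, 0.289 ]), np.int64(69), array([0.513 , 0.2884]), np.int64(154)]
tray cup [0.5243 0.1037] [array([0.5238, 0.1035]), np.int64(48), array([0.5245, 0.1046]), np.int64(127)]
tray cup [0.531  0.0289] [array([0.5298, 0.03  ]), np.int64(44), array([0.5309, 0.0305]), np.int64(80)]
tray cup [ 0.5298 -0.0462] [array([ 0.5285, -0.0453]), np.int64(51), array([ 0.5297, -0.045 ]), np.int64(125)]
tray cup [0.6121 0.0819] [array([0.6129, 0.0795]), np.int64(54), array([0.6141, 0.0797]), np.int64(137)]
tray cup [ 0.6158 -0.018 ] [array([ 0.6162, -0.0199]), np.int64(55), array([ 0.617, -0.019]), np.int64(112)]
t 56.0 at [0.4093 0.0286 0.3065] yaw 91.4 z [ 0.001  0.001 -1.   ] op 0.601 ff 0.0 F [-0.3  0.3  1.1]
```

View pics/s7.png

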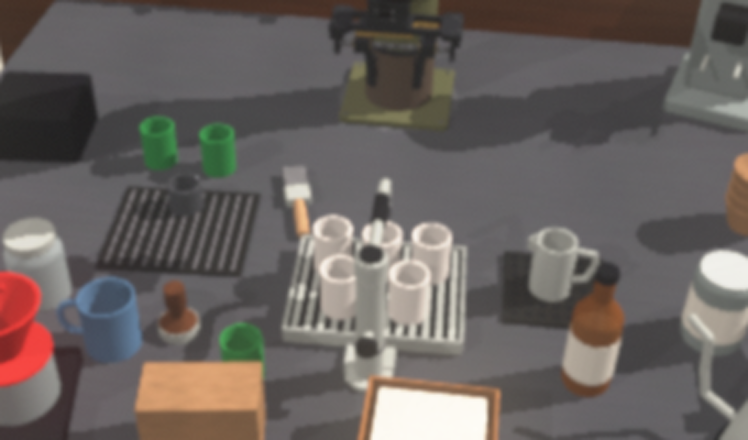

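The final view shows five cups upright on the grille with the spout over the middle front cup (383,238). The outlet is about 5 mm from that cup's centre. The jug is on the bar mat (553,265), the other things look undisturbed, and the arm is clear.

```bash
python3 -c "
from plant import r
print(r.finish_job())"
```

```text
the job is handed in; nothing more can be done
None
```

The job is handed in, with no verdict returned. At my last check all five white cups stood on the grille, the jug was on the bar mat, the spout was over the middle front cup and released, and nothing else had visibly moved.

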